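# Bar a piston pump just past dead centre and set its brake

### The arm

A 7-joint arm with a two-finger parallel gripper is mounted at the origin on a cart in front of the work surface, level with it; the furniture and walls round the work are solid. World frame = base frame: x ahead of the robot, y to its left, z up, the work surface at z = 0. Lengths are in m, angles in rad, forces in N, time in s.
With the tool pointing down it reaches from about 0.4 to 0.85 m from the base axis. Payload 10.4 kg.
Tool frame: the origin (TCP) lies on the centre line of the jaws, within the pads' length; the fingertips stand 19 mm ahead of it and the grasp point (between the pads) is the TCP (tip_reach is the distance from the TCP to the fingertips, in m); z points along the fingers, y is the direction in which the jaws open and shut (so a half turn about z gives the same grasp; the last joint's range is limited). The gripper opens to 87 mm and grips with 3 to 60 N. Pads are 19 mm wide; open, the fingers measure 117 mm over their backs; the gripper's body (75 mm by 190 mm) begins 51 mm behind the grasp point.
Start: joints at [1.283, 0.332, -0.065, 1.46, 0.022, 1.35, -0.088], TCP at [0.164, -0.603, 0.242] pointing down, gripper open.
Joint ranges: [-2.6, 2.6], [-0.5, 2.12], [-1.47, 1.34], [0.16, 2.42], [-1.27, 4.41], [0.06, 2.06], [-2.6, 2.6]. Speed limits (rad/s): [2.22, 2.22, 2.79, 2.79, 3.14, 3.14, 3.14].

### API

Orientations are given as a rotation vector (axis times angle).
In Python, from plant import * gives the robot as it stands.
- The arm moves only by the shell command python3 -m pendant 'ROWS'. ROWS is JSON, a list of rows, each an object with "fingers": the opening, from -1 (shut) to 1 (fully open), so that 0 is half open; "linear": the shift along the tool's x, y, z in cm, a list of three; "yaw": the turn about the tool's z in rad. In form: [{"fingers": fingers, "linear": [x, y, z], "yaw": yaw}, ...]. A call has 1 to 20 rows; each row is the pose to reach, as a shift and turn from the pose measured when the call began, along the tool's axes at that moment; what a row does not reach only later rows make up. A row lasts 1/12 s, in which the tool goes at most 41.7 mm and 7.16 degrees, less where a joint would pass 70% of its speed; a pose out of reach is approached as far as the arm can. A call with a gripper value outside its range is refused whole. The fingers move at their own pace and stop on an object; the grip force is fixed at half the most. Time passes only in rows, so rows that repeat a pose let the fingers close. It gives the time, the measured TCP pose, the force and the opening at its end, in the units of the state.
- state(): the state, without advancing time (a new reading comes with each control period).
- get_image(name): name is "scene" or "top" or "wrist"; returns a dict with "image" (400x640x3 uint8, red, green, blue), "z_map" (400x640 float32, m along the optical axis (not along the pixel's ray), 0 where there is no reading), "fx", "fy", "cx", "cy" (pixels), "dist_coeffs" ([k1, k2, p1, p2, k3] as OpenCV has them; the pictures are not rectified), "rvec" (rotation vector, rad) and "tvec" (3), from world to camera coordinates, as OpenCV has them; the wrist camera has in their place "tool_from_camera" (4x4, takes a point from camera to tool coordinates, whose origin is the TCP and whose axes are the flange's). Camera axes: x right, y down, z forward; pixel columns grow to the right and rows downward; lengths in m; the calibration is good to about 2 mm. A picture is of the moment at which its call begins: read the wrist's pose just before it.
- job_done(): hands the job in, once; it reports no verdict.
The state is a dict: "time_s": time; "joint_positions": joint angles; "joint_velocities": joint speeds; "joint_torque": joint torques, N m; "eef_pos": TCP position; "eef_rot": TCP orientation; "ft_force": force on the tool from outside, world axes, zero at the start; "ft_torque": the same for the moment, N m; "grip_width": finger opening in m.
Only numpy, scipy, OpenCV 4.12 (cv2) and the standard library are available. Lean on these libraries where they do the work, as an engineer would, in place of code of your own. Each camera call takes 0.05 s, during which the arm holds its last target.

### The job

Turn the pump's flywheel anticlockwise by its crank handle (the way of the yellow arrow) and feel for compression: the turning gets heavier, peaks, and fades to nothing at dead centre. Stop just past dead centre, before the piston begins to drive the wheel on; never let it run well beyond. Then let go of the crank and swing the red brake lever in gently until its shoe bites on the rim and holds the wheel there, and leave the things lying around alone.

Things in the scene. Friction and masses are not known exactly. Their poses are not given: they have to be found in the camera images.
- pump: Piston pump fixed to the bench. Base plate 12 mm thick, x -105 to 105, y -105 to 145 mm; round blue crankcase with upright shaft; finned cylinder along +x to 200 mm, top at 100 mm. Origin: underside, on the flywheel's axis; z up, +y towards the brake. Dead centre comes once a turn; the hidden crank pin is keyed to the wheel at an unknown angle that differs each time and can only be felt.
- flywheel: Flat steel flywheel with green web, 190 mm diameter, 26 mm thick, on the upright shaft, underside 85 mm and rim top 111 mm above the bench. Origin on the axis at its underside, z up. Turns without stops; positive = anticlockwise from above, as its yellow arrow shows. Dead centre lies 50 to 250 degrees of anticlockwise turning ahead of the start.
- shaft_end (a point): Top of the nut on the flywheel's axis, 119 mm above the bench. How turning feels: bearing friction 0.5 N m all round (7 N at the crank); compression adds to it from 41 degrees before dead centre, up to 0.55 N m more (7 N) at 25 degrees before, back to zero at dead centre, then helps as much. Friction alone holds the wheel to about 16 degrees past dead centre.
- crank_grip (a point): Middle of the black crank handle on the flywheel: an upright, freely revolving round grip, 20 mm diameter, 54 mm long, from 114 to 168 mm above the bench; this point is at 143 mm, 75 mm from the flywheel's axis. The point turns with the flywheel.
- brake_lever: Flat dark brake lever, 16 mm wide, at 98 mm height on the pump's +y side. Origin on its upright pivot, 55 mm in x and 118 mm in y from the pump's origin; its own -x points along it to the handle. Turned anticlockwise from above (handle towards the pump's -y) it presses a rubber shoe, 55 mm from the pivot, on the rim. The shoe touches when the lever is parallel to the pump's x.
- brake_handle (a point): Middle of the red round upright brake handle, 20 mm diameter, 145 mm from the lever's pivot, 102 to 138 mm above the bench, this point at 123 mm. At the start it stands 0.25 to 0.42 rad open. Pivot friction (2 N at the handle) keeps the lever where it is left; once the shoe touches, the handle gives about 2.6 mm for each 8 N at the shoe (3 N at the handle).
- screwdriver: Bystander: loose screwdriver with yellow and black handle, 198 mm long, lying at the pump's -y side. Origin: centre of its underside.
- masking_tape: Bystander: loose roll of masking tape, 96 mm diameter, 25 mm high, beside the cylinder at its +y side. Origin: centre of its underside.

How it is judged:
On the way, in this order (a step that is already met when the one before it is completed fails the run):
1. the wheel stands just past dead centre with the brake still off (x of crankpin_c0 in the frame of pump above 0.015 m and y of crankpin_c0 in the frame of pump between -0.0009 and 0.008 m and angular speed of flywheel below 0.05 rad/s and contact force between brake_lever and flywheel below 0.3 N), for 0.3 s.
2. the brake shoe bites on the rim (contact force between brake_lever and flywheel above 2 N), for 0.2 s.
At the end, for the whole second after the job is handed in: The flywheel is at rest with the crank pin between 2 degrees before and 18 degrees past dead centre, and the brake shoe presses on its rim with more than 2 N (x of crankpin_c0 in the frame of pump above 0.015 m and y of crankpin_c0 in the frame of pump between -0.0009 and 0.008 m and angular speed of flywheel below 0.05 rad/s and contact force between brake_lever and flywheel above 2 N); the robot touches nothing.
It fails at once if the wheel is run more than 45 degrees past dead centre, or is brought to it backwards (y of crankpin_c0 in the frame of pump above 0.0177 m and x of crankpin_c0 in the frame of pump above -0.003 m).
It fails at once if the brake is forced: more than 35 N between shoe and rim (contact force between brake_lever and flywheel above 35 N).
It fails at once if the screwdriver or tape roll is disturbed (moved more than 20 mm) (distance of any of screwdriver, masking_tape from where it was at the start of the episode above 0.02 m).
It also fails if it takes over 72 s, if anything falls off the work surface, if the arm or the gripper's body presses on something with over 40 N, if the wrist force passes 120 N, or if a joint passes its speed limit or range.

## Working session

There is one attempt and no reset: what is moved stays moved. The work goes in short steps, Python scripts to look and compute and a shell command to move; the robot and the scene stay as the last step left them, time stands still between calls to the robot, and variables do not carry over. Pictures are saved under pics/ and viewed, and the job is handed in when it is done.

```bash
ls; mkdir -p pics
python3 - <<'E'
from plant import *
import cv2
s=state();print(s)
for n in("scene","top"):
    d=get_image(n);cv2.imwrite(f"pics/{n}0.png",d["image"][:,:,::-1])
    print(n,d["fx"],d["fy"],d["cx"],d["cy"],d["dist_coeffs"],d["rvec"],d["tvec"])
E
```

```text
pics
{'time_s': 0.0, 'joint_positions': array([ 1.28337673,  0.33288946, -0.06468699,  1.46095678,  0.02159111,
        1.34988497, -0.0885047 ]), 'joint_velocities': array([ 3.34862078e-05, -1.80244760e-03,  1.78820985e-03,  1.56406833e-04,
        1.47426759e-03, -5.30821570e-04,  1.90923256e-04]), 'joint_torque': array([ 1.10611763e-03, -6.23245597e+01,  2.50128529e-02, -3.89888227e+01,
       -6.14255201e-02,  3.96992464e-02,  9.35988123e-05]), 'eef_pos': array([ 0.16347999, -0.60286401,  0.24073551]), 'eef_rot': array([-3.11268370e+00, -4.14579224e-01,  3.95846982e-04]), 'ft_force': array([ 0.16242366,  0.77848972, -0.23327069]), 'ft_torque': array([-0.00585908,  0.05959624, -0.03883765]), 'grip_width': 0.08698943260592079}
scene 417.7876371123729 417.7876371123729 313.12804724220365 203.00446955060625 [-0.06777931  0.          0.          0.          0.        ] [ 2.23177979 -0.53507189  0.22490866] [-0.5774003   0.29128964  0.76813137]
top 453.526864084783 453.526864084783 321.99738305971823 200.90259037153243 [-0.0503698  0.         0.         0.         0.       ] [ 2.16169427 -2.11893643  0.16494174] [-0.02856766  0.66652276  1.2285824 ]
```

View pics/scene0.png

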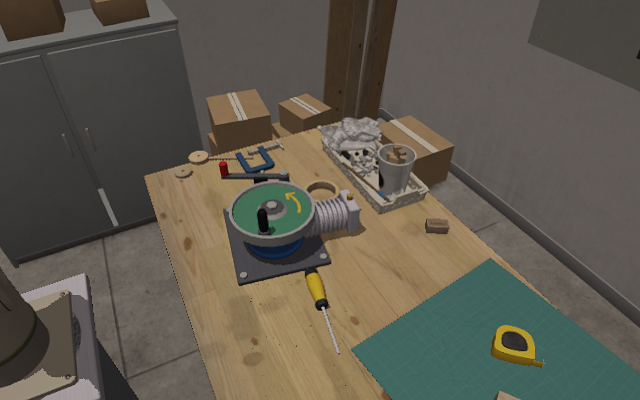

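View pics/top0.png

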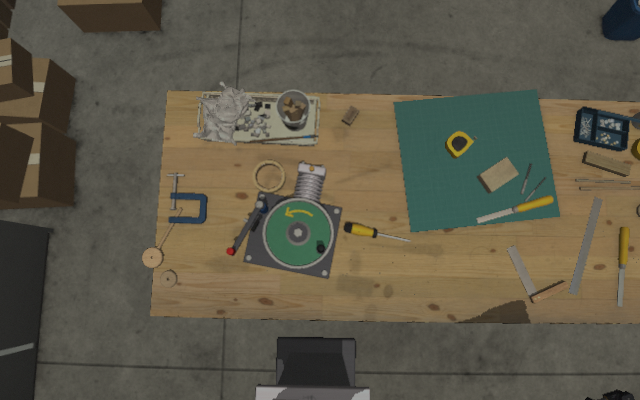

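The top view shows the hub near (298,232), the black crank near (320,246), the red brake handle near (231,251), the cylinder towards (311,168), and the screwdriver at (375,232). The tape is at (269,176). I'll measure these next.

```bash
cat > h.py <<'E'
from plant import *
import cv2, numpy as np
def cam(d):
    K=np.array([[d["fx"],0,d["cx"]],[0,d["fy"],d["cy"]],[0,0,1.]]);D=np.array(d["dist_coeffs"])
    R=cv2.Rodrigues(np.array(d["rvec"]))[0];t=np.array(d["tvec"]);return K,D,R,t
def ray(d,uv,z):
    K,D,R,t=cam(d);uv=np.array(uv,float).reshape(-1,1,2)
    n=cv2.undistortPoints(uv,K,D).reshape(-1,2);o=-R.T@t
    r=np.c_[n,np.ones(len(n))]@R
    return o+r*((z-o[2])/r[:,2])[:,None]
def tri(d1,uv1,d2,uv2):
    P=[];q=[]
    for d,uv in((d1,uv1),(d2,uv2)):
        K,D,R,t=cam(d);P.append(np.c_[R,t]);q.append(cv2.undistortPoints(np.array(uv,float).reshape(1,1,2),K,D).reshape(2,1))
    X=cv2.triangulatePoints(P[0],P[1],q[0],q[1]);return (X[:3]/X[3]).ravel()
def mask(d,lo,hi):
    return cv2.inRange(cv2.cvtColor(d["image"],cv2.COLOR_RGB2HSV),np.array(lo),np.array(hi))
E
python3 - <<'E'
from h import *
T=get_image("top");S=get_image("scene")
for n,d,roi in(("top",T,(220,170,350,290)),("scene",S,(200,140,370,290))):
    x0,y0,x1,y1=roi
    c=d["image"][y0:y1,x0:x1,::-1];cv2.imwrite(f"pics/{n}1.png",cv2.resize(c,None,fx=4.6,fy=4.6,interpolation=cv2.INTER_CUBIC)[:600,:800])
for n,d,roi in(("top",T,(220,170,350,290)),("scene",S,(200,140,370,290))):
    m=mask(d,(55,80,40),(85,255,255));r=np.zeros_like(m);r[roi[1]:roi[3],roi[0]:roi[2]]=255;m&=r
    c=max(cv2.findContours(m,0,1)[0],key=cv2.contourArea);e=cv2.fitEllipse(cv2.convexHull(c));print(n,"green",e, ray(d,e[0],.108))
    m=mask(d,(0,150,80),(6,255,255))&r
    ys,xs=np.nonzero(m);print("red",len(xs),xs.mean(),ys.mean(),xs.min(),xs.max(),ys.min(),ys.max(),ray(d,(xs.mean(),ys.mean()),.123 if n=="scene" else .135))
E
```

```text
top green ((297.86669921875, 233.07998657226562), (62.48881912231445, 63.210472106933594), 45.13689422607422) [[0.56999232 0.04726195 0.108     ]]
red 41 229.85365853658536 250.85365853658536 227 233 248 254 [[0.51779626 0.22136406 0.135     ]]
scene green ((271.49163818359375, 210.21229553222656), (48.45354080200195, 77.08865356445312), 84.21946716308594) [[0.56550052 0.03908687 0.108     ]]
red 59 221.88135593220338 166.5084745762712 219 226 161 175 [[0.51324364 0.2265018  0.123     ]]
```

View pics/top1.png

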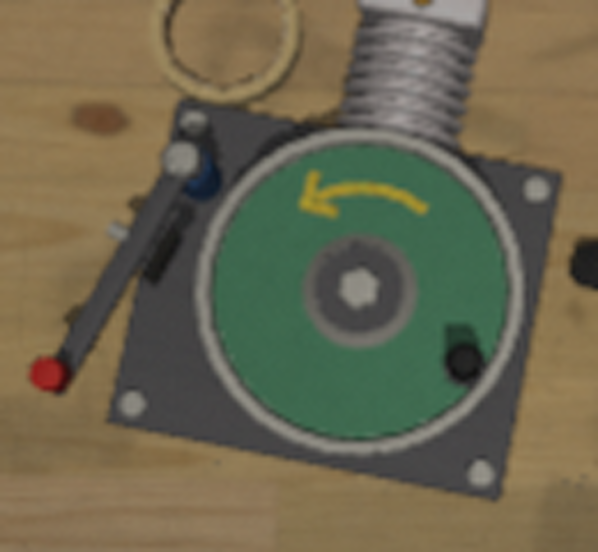

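View pics/scene1.png

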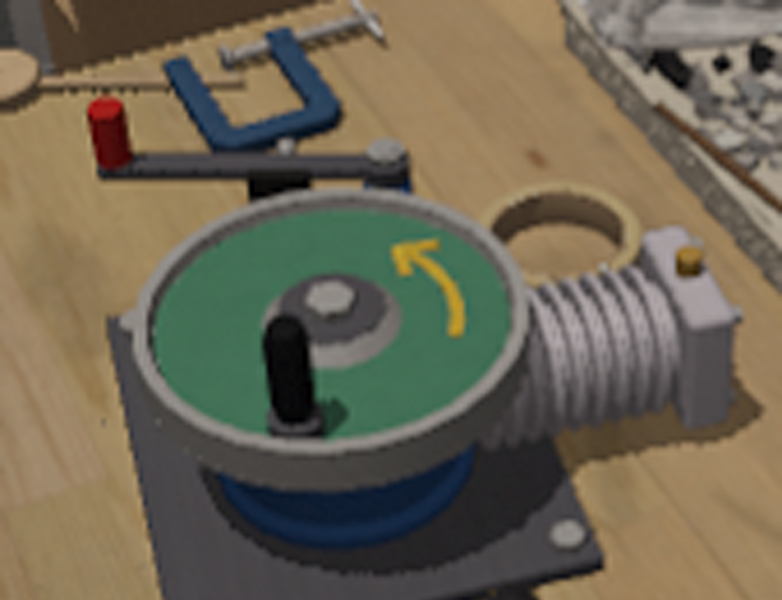

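The enlarged crops show the nut at (298.0,232.8), the crank top at (320.7,248.7), the lever pivot at (259.6,204.5) and the base corners. The scene crop shows the crank top at (262.6,209.5) and the nut top at (271.8,205).

Run:
```python
from h import *
T=get_image("top");S=get_image("scene")
t=lambda u,v:(220+u/4.6-.4,170+v/4.6-.4)
s=lambda u,v:(200+u/4.6-.4,140+v/4.6-.4)
nut=ray(T,t(359,289),.119)[0];nut2=ray(S,s(330,297),.119)[0];print("nut",nut,nut2,tri(T,t(359,289),S,s(330,297)))
c=ray(T,[t(180,100),t(560,175),t(497,497),t(108,422)],.012);print(c)
# corners pump frame: (105,145),(105,-105),(-105,-105),(-105,145)
for e in (c[0]-c[3],c[1]-c[2]):print("yaw x",np.degrees(np.arctan2(e[1],e[0])),np.linalg.norm(e))
for e in (c[0]-c[1],c[3]-c[2]):print("yaw y",np.degrees(np.arctan2(-e[0],e[1])),np.linalg.norm(e))
g=ray(T,t(463,360),.168)[0];g2=ray(S,s(287,325),.166)[0];print("crank",g,g2,tri(T,t(463,360),S,s(287,325)))
for a,b in((g,nut),(g2,nut2)):
  print(np.linalg.norm((a-b)[:2]),np.degrees(np.arctan2(*(a-b)[1::-1])))
p=ray(T,t(182,158),.108)[0];r=ray(T,t(48,372),.138)[0];r2=ray(S,s(106,108),.137)[0];print("pivot",p,"red",r,r2,np.linalg.norm((p-r)[:2]))
print(tri(T,t(48,372),S,s(106,108)))
```

```text
nut [0.57079821 0.04730231 0.119     ] [0.56882179 0.04575765 0.119     ] [0.57021765 0.04759037 0.11721508]
[[ 0.69774553  0.17036335  0.012     ]
 [ 0.6544625  -0.07172172  0.012     ]
 [ 0.45288475 -0.03558007  0.012     ]
 [ 0.49380823  0.20693273  0.012     ]]
yaw x -10.166054049451624 0.20719010979905897
yaw x -10.164778580759792 0.20479211026561625
yaw y -10.136955170112218 0.24592396909361453
yaw y -9.578296637517697 0.24594143671575822
crank [ 0.5287946  -0.01353051  0.168     ] [ 0.52827052 -0.01452344  0.166     ] [ 0.52877152 -0.01347292  0.16500285]
0.07392520658645352 -124.62415497999665
0.07265132915204389 -123.92884329559831
pivot [0.64647337 0.15385969 0.108     ] red [0.51867568 0.22033246 0.138     ] [0.51521968 0.21940645 0.137     ] 0.14405165440908319
[0.51717574 0.22107247 0.13568112]
```

```bash
cat >> h.py <<'E'
from scipy.spatial.transform import Rotation as Ro
AX=np.array([.570,.0468]);YAW=np.radians(-10)
def to(p,s=None):
    s=s or state();R=Ro.from_rotvec(s["eef_rot"]).as_matrix()
    return np.round(100*R.T@(np.array(p)-s["eef_pos"]),2)
E
python3 - <<'E'
from h import *
s=state();print(Ro.from_rotvec(s["eef_rot"]).as_matrix().round(4));print(to([.5285,-.0138,.24]))
E
```

```text
[[ 9.651e-01  2.617e-01 -1.000e-04]
 [ 2.617e-01 -9.651e-01  4.000e-04]
 [-0.000e+00 -4.000e-04 -1.000e+00]]
[ 50.65 -47.32   0.15]
```

```bash
python3 -m pendant '[{"fingers":0.5,"linear":[50.6,-47.3,0.2],"yaw":0},{"fingers":0.5,"linear":[50.6,-47.3,0.2],"yaw":0},{"fingers":0.5,"linear":[50.6,-47.3,0.2],"yaw":0},{"fingers":0.5,"linear":[50.6,-47.3,0.2],"yaw":0},{"fingers":0.5,"linear":[50.6,-47.3,0.2],"yaw":0},{"fingers":0.5,"linear":[50.6,-47.3,0.2],"yaw":0},{"fingers":0.5,"linear":[50.6,-47.3,0.2],"yaw":0},{"fingers":0.5,"linear":[50.6,-47.3,0.2],"yaw":0},{"fingers":0.5,"linear":[50.6,-47.3,0.2],"yaw":0},{"fingers":0.5,"linear":[50.6,-47.3,0.2],"yaw":0},{"fingers":0.5,"linear":[50.6,-47.3,0.2],"yaw":0},{"fingers":0.5,"linear":[50.6,-47.3,0.2],"yaw":0},{"fingers":0.5,"linear":[50.6,-47.3,0.2],"yaw":0},{"fingers":0.5,"linear":[50.6,-47.3,0.2],"yaw":0},{"fingers":0.5,"linear":[50.6,-47.3,0.2],"yaw":0},{"fingers":0.5,"linear":[50.6,-47.3,0.2],"yaw":0},{"fingers":0.5,"linear":[50.6,-47.3,0.2],"yaw":0},{"fingers":0.5,"linear":[50.6,-47.3,0.2],"yaw":0},{"fingers":0.5,"linear":[50.6,-47.3,0.2],"yaw":0},{"fingers":0.5,"linear":[50.6,-47.3,0.2],"yaw":0}]'
python3 - <<'E'
from h import *
s=state();print(s["eef_pos"],s["eef_rot"],s["ft_force"],s["grip_width"])
d=get_image("wrist");cv2.imwrite("pics/w0.png",d["image"][:,:,::-1]);print(d["tool_from_camera"],d["fx"],d["cx"],d["cy"],d["dist_coeffs"])
E
```

```text
time_s: 1.97
eef_pos: [0.5279, -0.0149, 0.2393]
eef_rot: [-3.114, -0.414, 0.001]
ft_force: [-0.2, -0.1, -0.2]
grip_width: 0.0651
[ 0.52787849 -0.01489901  0.23927404] [-3.11407053e+00 -4.14011898e-01  1.06191600e-03] [-0.18213239 -0.11673242 -0.20017368] 0.06508382836256386
[[-3.49455192e-04 -9.65486596e-01 -2.60452513e-01  7.17729958e-02]
 [ 9.99999932e-01 -3.07422792e-04 -2.02119699e-04 -1.51095572e-03]
 [ 1.15074821e-04 -2.60452566e-01  9.65486638e-01 -1.43905898e-01]
 [ 0.00000000e+00  0.00000000e+00  0.00000000e+00  1.00000000e+00]] 315.18478780357026 317.7886814941768 196.48842252884015 [-0.0199266  0.         0.         0.         0.       ]
```

View pics/w0.png

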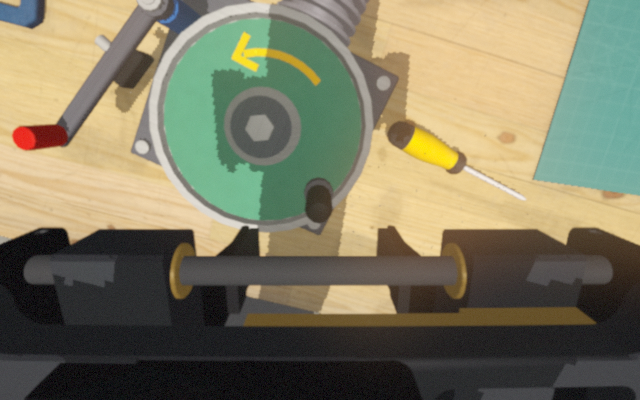

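The wrist view shows the nut at (259,126), the crank top near (319,208), the red handle top near (25,137) and the lever pivot at (151,3).

```bash
cat >> h.py <<'E'
def wray(d,s,uv,z):
    K=np.array([[d["fx"],0,d["cx"]],[0,d["fy"],d["cy"]],[0,0,1.]]);D=np.array(d["dist_coeffs"])
    W=np.eye(4);W[:3,:3]=Ro.from_rotvec(s["eef_rot"]).as_matrix();W[:3,3]=s["eef_pos"]
    M=W@np.array(d["tool_from_camera"])
    n=cv2.undistortPoints(np.array(uv,float).reshape(-1,1,2),K,D).reshape(-1,2)
    r=np.c_[n,np.ones(len(n))]@M[:3,:3].T;o=M[:3,3]
    return o+r*((z-o[2])/r[:,2])[:,None]
E
python3 - <<'E'
from h import *
s=state();d=get_image("wrist")
n=wray(d,s,(259.5,126.5),.119)[0];c=wray(d,s,(319,208),.168)[0];print(n,c,np.linalg.norm((n-c)[:2]),np.degrees(np.arctan2(*(c-n)[1::-1])))
print("red",wray(d,s,(24,138),.138),"base of crank",wray(d,s,(317,186),.114))
c=d["image"][160:240,270:370,::-1];cv2.imwrite("pics/w1.png",cv2.resize(c,None,fx=6,fy=6))
print("rel crank",to([.5285,-.0138,.14]))
E
```

```text
[0.57279057 0.04779031 0.119     ] [ 0.53256003 -0.01345961  0.168     ] 0.07328062300409686 -123.2979465589903
red [[0.51880609 0.22146875 0.138     ]] base of crank [[ 0.53548468 -0.01105859  0.114     ]]
rel crank [ 0.12 -0.16  9.95]
```

View pics/w1.png

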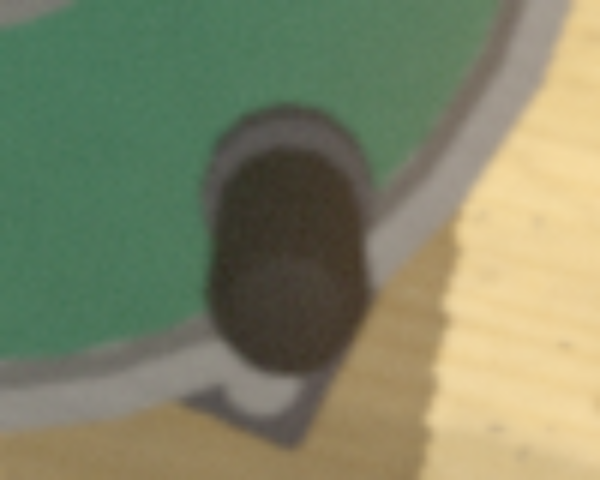

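```bash
python3 -m pendant '[{"fingers":0.5,"linear":[0.2,-0.15,4],"yaw":0},{"fingers":0.5,"linear":[0.2,-0.15,7],"yaw":0},{"fingers":0.5,"linear":[0.2,-0.15,9.9],"yaw":0},{"fingers":0.5,"linear":[0.2,-0.15,9.9],"yaw":0},{"fingers":0.5,"linear":[0.2,-0.15,9.9],"yaw":0},{"fingers":0.5,"linear":[0.2,-0.15,9.9],"yaw":0}]'
python3 -m pendant '[{"fingers":-0.2,"linear":[0,0,0],"yaw":0},{"fingers":-0.4,"linear":[0,0,0],"yaw":0},{"fingers":-0.8,"linear":[0,0,0],"yaw":0},{"fingers":-0.9,"linear":[0,0,0],"yaw":0},{"fingers":-1,"linear":[0,0,0],"yaw":0},{"fingers":-1,"linear":[0,0,0],"yaw":0}]'
python3 - <<'E'
from h import *
s=state();print(s["eef_pos"],s["ft_force"],s["grip_width"],np.linalg.norm(s["eef_pos"][:2]-AX))
d=get_image("wrist");cv2.imwrite("pics/w2.png",d["image"][:,:,::-1])
E
```

```text
time_s: 2.57
eef_pos: [0.5301, -0.0142, 0.1423]
eef_rot: [3.114, 0.41, 0.002]
ft_force: [-0.0, 1.2, 1.0]
grip_width: 0.0654
time_s: 3.07
eef_pos: [0.5301, -0.0142, 0.1425]
eef_rot: [3.114, 0.41, 0.003]
ft_force: [-0.3, -0.6, 0.1]
grip_width: 0.0328
[ 0.5301146  -0.0142476   0.14249348] [-0.31522871 -0.61404781  0.09966362] 0.032795556366557455 0.07292224933366172
```

View pics/w2.png

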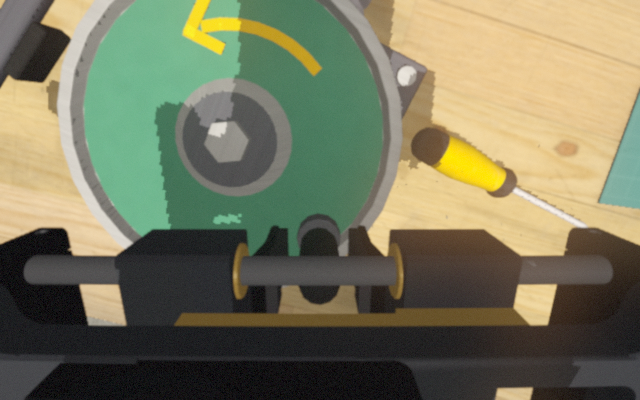

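The fingers (around x=270 and x=365) now straddle the grip at (318,270) and are still closing. I'll finish the close.

```bash
python3 -m pendant '[{"fingers":-1,"linear":[0,0,0],"yaw":0},{"fingers":-1,"linear":[0,0,0],"yaw":0},{"fingers":-1,"linear":[0,0,0],"yaw":0},{"fingers":-1,"linear":[0,0,0],"yaw":0},{"fingers":-1,"linear":[0,0,0],"yaw":0}]'
python3 - <<'E'
from h import *
s=state();print(s["eef_pos"],s["ft_force"],s["grip_width"],np.linalg.norm(s["eef_pos"][:2]-AX),np.degrees(np.arctan2(*(s["eef_pos"][:2]-AX)[::-1])))
R=Ro.from_rotvec(s["eef_rot"]).as_matrix();print(R.round(4))
d=get_image("wrist");n=wray(d,s,(227,142),.119)[0];print(n)
E
```

```text
time_s: 3.53
eef_pos: [0.5301, -0.0145, 0.1424]
eef_rot: [3.114, 0.409, 0.002]
ft_force: [0.5, -1.9, -0.0]
grip_width: 0.0193
[ 0.5301108  -0.0145094   0.14241158] [ 0.50132311 -1.90183929 -0.03442125] 0.019260230334009306 0.07314363010914923 -123.04888446590527
[[ 9.660e-01  2.585e-01  1.700e-03]
 [ 2.585e-01 -9.660e-01 -9.000e-04]
 [ 1.400e-03  1.400e-03 -1.000e+00]]
[0.57184013 0.04770078 0.119     ]
```

```bash
cat >> h.py <<'E'
C=np.array([.571,.0473])
def rep(degs,C=C,r=.0745):
    s=state();p=s["eef_pos"];v=p[:2]-C;th=np.arctan2(v[1],v[0]);R=Ro.from_rotvec(s["eef_rot"]).as_matrix()
    f=s["ft_force"];ur=v/np.linalg.norm(v);ut=np.array([-ur[1],ur[0]])
    print("t %.2f th %.2f r %.4f  Ft(resist) %.2f Fr %.2f Fz %.1f w %.4f z %.4f tauz %.2f"%(s["time_s"],np.degrees(th),np.linalg.norm(v),-f[:2]@ut,f[:2]@ur,f[2],s["grip_width"],p[2],s["ft_torque"][2]))
    for g in degs:
        a=th+np.radians(g);t=np.r_[C+r*np.array([np.cos(a),np.sin(a)]),.1425]
        print(g,np.round(100*R.T@(t-p),2))
E
python3 -c "
from h import *
rep([1.5,3,4.5,6,7.5,9,10.5,12])"
```

```text
t 3.58 th -123.50 r 0.0741  Ft(resist) -1.37 Fr 1.36 Fz 0.4 w 0.0192 z 0.1424 tauz 0.01
1.5 [ 0.1   0.17 -0.01]
3 [ 0.24  0.31 -0.01]
4.5 [ 0.38  0.45 -0.01]
6 [ 0.52  0.58 -0.01]
7.5 [ 0.66  0.71 -0.01]
9 [ 0.81  0.84 -0.01]
10.5 [ 0.96  0.96 -0.01]
12 [ 1.12  1.08 -0.01]
```

```bash
python3 -m pendant '[{"fingers":-1,"linear":[0.1,0.17,0],"yaw":0},{"fingers":-1,"linear":[0.24,0.31,0],"yaw":0},{"fingers":-1,"linear":[0.38,0.45,0],"yaw":0},{"fingers":-1,"linear":[0.52,0.58,0],"yaw":0},{"fingers":-1,"linear":[0.66,0.71,0],"yaw":0},{"fingers":-1,"linear":[0.81,0.84,0],"yaw":0}]'
python3 -c "
from h import *
rep([1.5,3,4.5,6,7.5,9,10.5,12])"
```

```text
time_s: 4.08
eef_pos: [0.539, -0.0198, 0.1423]
eef_rot: [3.114, 0.411, -0.002]
ft_force: [-7.8, 0.2, 4.6]
grip_width: 0.0193
t 4.08 th -115.47 r 0.0743  Ft(resist) 7.14 Fr 3.17 Fz 4.6 w 0.0193 z 0.1423 tauz 0.03
1.5 [ 0.14  0.14 -0.02]
3 [ 0.29  0.26 -0.02]
4.5 [ 0.45  0.38 -0.02]
6 [ 0.61  0.49 -0.02]
7.5 [ 0.77  0.6  -0.02]
9 [ 0.93  0.7  -0.02]
10.5 [ 1.1   0.8  -0.02]
12 [ 1.27  0.9  -0.02]
```

```bash
python3 -m pendant '[{"fingers":-1,"linear":[0.14,0.14,0],"yaw":0},{"fingers":-1,"linear":[0.29,0.26,0],"yaw":0},{"fingers":-1,"linear":[0.45,0.38,0],"yaw":0},{"fingers":-1,"linear":[0.61,0.49,0],"yaw":0},{"fingers":-1,"linear":[0.77,0.6,0],"yaw":0},{"fingers":-1,"linear":[0.93,0.7,0],"yaw":0}]'
python3 -c "
from h import *
rep([1.5,3,4.5,6,7.5,9,10.5,12])"
```

```text
time_s: 4.58
eef_pos: [0.5489, -0.0239, 0.1423]
eef_rot: [-3.114, -0.411, 0.006]
ft_force: [-7.6, -1.6, 6.3]
grip_width: 0.0194
t 4.58 th -107.25 r 0.0745  Ft(resist) 6.77 Fr 3.77 Fz 6.3 w 0.0194 z 0.1423 tauz -0.05
1.5 [ 0.17  0.1  -0.02]
3 [ 0.34  0.2  -0.02]
4.5 [ 0.51  0.29 -0.02]
6 [ 0.68  0.38 -0.02]
7.5 [ 0.86  0.46 -0.02]
9 [ 1.04  0.54 -0.02]
10.5 [ 1.22  0.62 -0.02]
12 [ 1.4   0.69 -0.02]
```

```bash
python3 -m pendant '[{"fingers":-1,"linear":[0.17,0.1,0],"yaw":0},{"fingers":-1,"linear":[0.34,0.2,0],"yaw":0},{"fingers":-1,"linear":[0.51,0.29,0],"yaw":0},{"fingers":-1,"linear":[0.68,0.38,0],"yaw":0},{"fingers":-1,"linear":[0.86,0.46,0],"yaw":0},{"fingers":-1,"linear":[1.04,0.54,0],"yaw":0}]'
python3 -c "
from h import *
rep([1.5,3,4.5,6,7.5,9,10.5,12])"
```

```text
time_s: 5.08
eef_pos: [0.5595, -0.0266, 0.1423]
eef_rot: [3.114, 0.411, -0.009]
ft_force: [-7.5, -2.3, 6.2]
grip_width: 0.0194
t 5.08 th -98.86 r 0.0747  Ft(resist) 7.10 Fr 3.44 Fz 6.2 w 0.0194 z 0.1423 tauz -0.05
1.5 [ 0.19  0.05 -0.02]
3 [ 0.37  0.13 -0.02]
4.5 [ 0.55  0.19 -0.02]
6 [ 0.74  0.26 -0.02]
7.5 [ 0.92  0.31 -0.02]
9 [ 1.11  0.37 -0.02]
10.5 [ 1.3   0.41 -0.03]
12 [ 1.49  0.46 -0.03]
```

```bash
python3 -m pendant '[{"fingers":-1,"linear":[0.19,0.05,0],"yaw":0},{"fingers":-1,"linear":[0.37,0.13,0],"yaw":0},{"fingers":-1,"linear":[0.55,0.19,0],"yaw":0},{"fingers":-1,"linear":[0.74,0.26,0],"yaw":0},{"fingers":-1,"linear":[0.92,0.31,0],"yaw":0},{"fingers":-1,"linear":[1.11,0.37,0],"yaw":0}]'
python3 -c "
from h import *
rep([1.5,3,4.5,6,7.5,9,10.5,12])"
```

```text
time_s: 5.58
eef_pos: [0.5704, -0.0277, 0.1423]
eef_rot: [3.114, 0.411, -0.013]
ft_force: [-6.6, -3.4, 7.2]
grip_width: 0.0194
t 5.58 th -90.46 r 0.0750  Ft(resist) 6.58 Fr 3.44 Fz 7.2 w 0.0194 z 0.1423 tauz 0.06
1.5 [ 0.2   0.   -0.02]
3 [ 0.39  0.04 -0.02]
4.5 [ 0.58  0.08 -0.02]
6 [ 0.77  0.12 -0.02]
7.5 [ 0.97  0.15 -0.03]
9 [ 1.16  0.17 -0.03]
10.5 [ 1.36  0.19 -0.03]
12 [ 1.55  0.21 -0.03]
```

```bash
python3 -m pendant '[{"fingers":-1,"linear":[0.2,0.02,0],"yaw":0},{"fingers":-1,"linear":[0.39,0.06,0],"yaw":0},{"fingers":-1,"linear":[0.58,0.1,0],"yaw":0},{"fingers":-1,"linear":[0.77,0.14,0],"yaw":0},{"fingers":-1,"linear":[0.97,0.17,0],"yaw":0},{"fingers":-1,"linear":[1.16,0.19,0],"yaw":0}]'
python3 -c "
from h import *
rep([1.5,3,4.5,6,7.5,9,10.5,12],r=.075)"
```

```text
time_s: 6.08
eef_pos: [0.5815, -0.0272, 0.1423]
eef_rot: [3.113, 0.41, -0.016]
ft_force: [-5.6, -4.3, 5.7]
grip_width: 0.0194
t 6.08 th -82.01 r 0.0752  Ft(resist) 6.11 Fr 3.53 Fz 5.7 w 0.0194 z 0.1423 tauz -0.07
1.5 [ 0.2  -0.   -0.02]
3 [ 0.39  0.01 -0.02]
4.5 [ 0.59  0.02 -0.02]
6 [ 0.79  0.03 -0.03]
7.5 [ 0.98  0.03 -0.03]
9 [ 1.18  0.03 -0.03]
10.5 [ 1.37  0.02 -0.03]
12 [ 1.57  0.   -0.03]
```

```bash
python3 -m pendant '[{"fingers":-1,"linear":[0.2,0.02,0],"yaw":0},{"fingers":-1,"linear":[0.39,0.03,0],"yaw":0},{"fingers":-1,"linear":[0.59,0.04,0],"yaw":0},{"fingers":-1,"linear":[0.79,0.05,0],"yaw":0},{"fingers":-1,"linear":[0.98,0.05,0],"yaw":0},{"fingers":-1,"linear":[1.18,0.05,0],"yaw":0}]'
python3 -c "
from h import *
rep([1.5,3,4.5,6,7.5,9,10.5,12],r=.0755)"
```

```text
time_s: 6.58
eef_pos: [0.5924, -0.0251, 0.1423]
eef_rot: [3.113, 0.409, -0.019]
ft_force: [-6.6, -2.2, 5.5]
grip_width: 0.0195
t 6.58 th -73.56 r 0.0755  Ft(resist) 6.99 Fr 0.25 Fz 5.5 w 0.0195 z 0.1423 tauz 0.00
1.5 [ 0.2  -0.01 -0.02]
3 [ 0.39 -0.02 -0.02]
4.5 [ 0.59 -0.04 -0.03]
6 [ 0.79 -0.06 -0.03]
7.5 [ 0.98 -0.09 -0.03]
9 [ 1.18 -0.12 -0.03]
10.5 [ 1.37 -0.16 -0.04]
12 [ 1.56 -0.2  -0.04]
```

```bash
python3 -m pendant '[{"fingers":-1,"linear":[0.2,-0.01,0],"yaw":0},{"fingers":-1,"linear":[0.39,-0.02,0],"yaw":0},{"fingers":-1,"linear":[0.59,-0.04,0],"yaw":0},{"fingers":-1,"linear":[0.79,-0.06,0],"yaw":0},{"fingers":-1,"linear":[0.98,-0.09,0],"yaw":0},{"fingers":-1,"linear":[1.18,-0.12,0],"yaw":0}]'
python3 -c "
from h import *
rep([1.5,3,4.5,6,7.5,9,10.5,12],r=.0756)"
```

```text
time_s: 7.08
eef_pos: [0.6029, -0.0214, 0.1423]
eef_rot: [3.112, 0.408, -0.022]
ft_force: [-6.9, -3.2, 6.1]
grip_width: 0.0196
t 7.08 th -65.10 r 0.0758  Ft(resist) 7.58 Fr -0.01 Fz 6.1 w 0.0196 z 0.1423 tauz 0.03
1.5 [ 0.19 -0.06 -0.02]
3 [ 0.38 -0.1  -0.02]
4.5 [ 0.58 -0.14 -0.03]
6 [ 0.77 -0.2  -0.03]
7.5 [ 0.96 -0.25 -0.03]
9 [ 1.15 -0.31 -0.03]
10.5 [ 1.33 -0.38 -0.04]
12 [ 1.52 -0.45 -0.04]
```

```bash
python3 -m pendant '[{"fingers":-1,"linear":[0.19,-0.05,0],"yaw":0},{"fingers":-1,"linear":[0.38,-0.09,0],"yaw":0},{"fingers":-1,"linear":[0.58,-0.13,0],"yaw":0},{"fingers":-1,"linear":[0.77,-0.19,0],"yaw":0},{"fingers":-1,"linear":[0.96,-0.24,0],"yaw":0},{"fingers":-1,"linear":[1.15,-0.3,0],"yaw":0}]'
python3 -c "
from h import *
rep([1.5,3,4.5,6,7.5,9,10.5,12],r=.0758)"
```

```text
time_s: 7.58
eef_pos: [0.6127, -0.0162, 0.1423]
eef_rot: [3.112, 0.407, -0.024]
ft_force: [-6.1, -3.6, 6.6]
grip_width: 0.0193
t 7.58 th -56.69 r 0.0760  Ft(resist) 7.04 Fr -0.33 Fz 6.6 w 0.0193 z 0.1423 tauz 0.03
1.5 [ 0.18 -0.08 -0.02]
3 [ 0.37 -0.15 -0.02]
4.5 [ 0.55 -0.23 -0.02]
6 [ 0.73 -0.31 -0.03]
7.5 [ 0.91 -0.39 -0.03]
9 [ 1.09 -0.48 -0.03]
10.5 [ 1.26 -0.58 -0.04]
12 [ 1.44 -0.67 -0.04]
```

```bash
python3 -m pendant '[{"fingers":-1,"linear":[0.18,-0.08,0],"yaw":0},{"fingers":-1,"linear":[0.37,-0.15,0],"yaw":0},{"fingers":-1,"linear":[0.55,-0.23,0],"yaw":0},{"fingers":-1,"linear":[0.73,-0.31,0],"yaw":0},{"fingers":-1,"linear":[0.91,-0.39,0],"yaw":0},{"fingers":-1,"linear":[1.09,-0.48,0],"yaw":0}]'
python3 -c "
from h import *
rep([1.5,3,4.5,6,7.5,9,10.5,12],r=.076)
P=np.array([[.5301,-.0145],[.539,-.0198],[.5489,-.0239],[.5595,-.0266],[.5704,-.0277],[.5815,-.0272],[.5924,-.0251],[.6029,-.0214],[.6127,-.0162],state()['eef_pos'][:2]])
A=np.c_[2*P,np.ones(len(P))];x=np.linalg.lstsq(A,(P**2).sum(1),rcond=None)[0];print(x[:2],np.sqrt(x[2]+x[:2]@x[:2]))
"
```

```text
time_s: 8.08
eef_pos: [0.6217, -0.0097, 0.1424]
eef_rot: [3.111, 0.406, -0.026]
ft_force: [-5.8, -3.7, 4.2]
grip_width: 0.0196
t 8.08 th -48.37 r 0.0762  Ft(resist) 6.80 Fr -1.05 Fz 4.2 w 0.0196 z 0.1424 tauz 0.02
1.5 [ 0.17 -0.11 -0.02]
3 [ 0.34 -0.21 -0.02]
4.5 [ 0.51 -0.31 -0.02]
6 [ 0.68 -0.42 -0.03]
7.5 [ 0.84 -0.53 -0.03]
9 [ 1.01 -0.64 -0.03]
10.5 [ 1.17 -0.76 -0.04]
12 [ 1.32 -0.88 -0.04]
[0.57268743 0.04758502] 0.07532033016315114
```

```bash
sed -i 's/^C=np.array.*/C=np.array([.5726,.0475])/; s/r=.0745/r=.0752/' h.py; python3 -m pendant '[{"fingers":-1,"linear":[0.17,-0.11,0],"yaw":0},{"fingers":-1,"linear":[0.34,-0.21,0],"yaw":0},{"fingers":-1,"linear":[0.51,-0.31,0],"yaw":0},{"fingers":-1,"linear":[0.68,-0.42,0],"yaw":0},{"fingers":-1,"linear":[0.84,-0.53,0],"yaw":0},{"fingers":-1,"linear":[1.01,-0.64,0],"yaw":0}]'
python3 -c "
from h import *
rep([1.5,3,4.5,6,7.5,9,10.5,12])
"
```

```text
time_s: 8.58
eef_pos: [0.6294, -0.002, 0.1424]
eef_rot: [3.11, 0.404, -0.029]
ft_force: [-5.4, -4.8, 6.2]
grip_width: 0.0195
t 8.58 th -41.04 r 0.0753  Ft(resist) 7.20 Fr -0.95 Fz 6.2 w 0.0195 z 0.1424 tauz 0.01
1.5 [ 0.15 -0.12 -0.02]
3 [ 0.31 -0.24 -0.02]
4.5 [ 0.47 -0.36 -0.02]
6 [ 0.62 -0.49 -0.03]
7.5 [ 0.77 -0.61 -0.03]
9 [ 0.91 -0.75 -0.03]
10.5 [ 1.06 -0.88 -0.04]
12 [ 1.19 -1.02 -0.04]
```

```bash
python3 -m pendant '[{"fingers":-1,"linear":[0.15,-0.12,0],"yaw":0},{"fingers":-1,"linear":[0.31,-0.24,0],"yaw":0},{"fingers":-1,"linear":[0.47,-0.36,0],"yaw":0},{"fingers":-1,"linear":[0.62,-0.49,0],"yaw":0},{"fingers":-1,"linear":[0.77,-0.61,0],"yaw":0},{"fingers":-1,"linear":[0.91,-0.75,0],"yaw":0}]'
python3 -c "
from h import *
rep([1.5,3,4.5,6,7.5,9,10.5,12])
"
```

```text
time_s: 9.08
eef_pos: [0.6359, 0.0066, 0.1423]
eef_rot: [3.109, 0.402, -0.031]
ft_force: [-5.9, -4.0, 5.6]
grip_width: 0.0189
t 9.08 th -32.90 r 0.0754  Ft(resist) 6.53 Fr -2.81 Fz 5.6 w 0.0189 z 0.1423 tauz 0.01
1.5 [ 0.13 -0.15 -0.02]
3 [ 0.27 -0.28 -0.02]
4.5 [ 0.41 -0.43 -0.03]
6 [ 0.54 -0.57 -0.03]
7.5 [ 0.67 -0.72 -0.03]
9 [ 0.8  -0.87 -0.04]
10.5 [ 0.92 -1.03 -0.04]
12 [ 1.03 -1.19 -0.04]
```

```bash
python3 -m pendant '[{"fingers":-1,"linear":[0.13,-0.15,0],"yaw":0},{"fingers":-1,"linear":[0.27,-0.28,0],"yaw":0},{"fingers":-1,"linear":[0.41,-0.43,0],"yaw":0},{"fingers":-1,"linear":[0.54,-0.57,0],"yaw":0},{"fingers":-1,"linear":[0.67,-0.72,0],"yaw":0},{"fingers":-1,"linear":[0.8,-0.87,0],"yaw":0}]'
python3 -c "
from h import *
rep([1.5,3,4.5,6,7.5,9,10.5,12])
"
```

```text
time_s: 9.58
eef_pos: [0.641, 0.0158, 0.1424]
eef_rot: [3.108, 0.4, -0.033]
ft_force: [-6.3, -4.2, 6.6]
grip_width: 0.0193
t 9.58 th -24.85 r 0.0754  Ft(resist) 6.44 Fr -4.01 Fz 6.6 w 0.0193 z 0.1424 tauz 0.07
1.5 [ 0.11 -0.17 -0.02]
3 [ 0.23 -0.32 -0.02]
4.5 [ 0.34 -0.48 -0.02]
6 [ 0.45 -0.64 -0.03]
7.5 [ 0.56 -0.81 -0.03]
9 [ 0.66 -0.98 -0.03]
10.5 [ 0.76 -1.15 -0.04]
12 [ 0.85 -1.32 -0.04]
```

```bash
python3 -m pendant '[{"fingers":-1,"linear":[0.09,-0.16,0],"yaw":0},{"fingers":-1,"linear":[0.2,-0.31,0],"yaw":0},{"fingers":-1,"linear":[0.31,-0.47,0],"yaw":0},{"fingers":-1,"linear":[0.42,-0.63,0],"yaw":0},{"fingers":-1,"linear":[0.53,-0.8,0],"yaw":0},{"fingers":-1,"linear":[0.63,-0.97,0],"yaw":0}]'
python3 -c "
from h import *
rep([1.5,3,4.5,6,7.5,9,10.5,12],r=.0748)
"
```

```text
time_s: 10.08
eef_pos: [0.6443, 0.0243, 0.1423]
eef_rot: [3.105, 0.396, -0.036]
ft_force: [-6.7, -8.9, 6.1]
grip_width: 0.0194
t 10.08 th -17.95 r 0.0754  Ft(resist) 10.56 Fr -3.58 Fz 6.1 w 0.0194 z 0.1423 tauz 0.04
1.5 [ 0.05 -0.2  -0.02]
3 [ 0.15 -0.37 -0.02]
4.5 [ 0.25 -0.54 -0.03]
6 [ 0.34 -0.71 -0.03]
7.5 [ 0.42 -0.89 -0.03]
9 [ 0.5  -1.07 -0.04]
10.5 [ 0.58 -1.25 -0.04]
12 [ 0.65 -1.43 -0.04]
```

```bash
python3 -m pendant '[{"fingers":-1,"linear":[0.06,-0.2,0],"yaw":0},{"fingers":-1,"linear":[0.16,-0.37,0],"yaw":0},{"fingers":-1,"linear":[0.25,-0.54,0],"yaw":0},{"fingers":-1,"linear":[0.34,-0.71,0],"yaw":0}]'
python3 -c "
from h import *
rep([1.5,3,4.5,6,7.5,9,10.5,12],r=.0748)
"
```

```text
time_s: 10.42
eef_pos: [0.6456, 0.0286, 0.1423]
eef_rot: [3.102, 0.391, -0.039]
ft_force: [-5.6, -11.4, 6.7]
grip_width: 0.0195
t 10.42 th -14.51 r 0.0754  Ft(resist) 12.46 Fr -2.55 Fz 6.7 w 0.0195 z 0.1423 tauz 0.09
1.5 [ 0.04 -0.2  -0.02]
3 [ 0.13 -0.37 -0.03]
4.5 [ 0.21 -0.55 -0.03]
6 [ 0.29 -0.73 -0.03]
7.5 [ 0.37 -0.91 -0.04]
9 [ 0.43 -1.1  -0.04]
10.5 [ 0.5  -1.28 -0.05]
12 [ 0.56 -1.47 -0.05]
```

```bash
python3 -m pendant '[{"fingers":-1,"linear":[0.05,-0.2,0],"yaw":0},{"fingers":-1,"linear":[0.13,-0.37,0],"yaw":0},{"fingers":-1,"linear":[0.21,-0.55,0],"yaw":0},{"fingers":-1,"linear":[0.29,-0.73,0],"yaw":0},{"fingers":-1,"linear":[0.37,-0.91,0],"yaw":0}]'
python3 -c "
from h import *
rep([1.5,3,4.5,6,7.5,9,10.5,12],r=.0748)
"
```

```text
time_s: 10.83
eef_pos: [0.6467, 0.0343, 0.1423]
eef_rot: [3.098, 0.385, -0.042]
ft_force: [-6.0, -12.7, 7.3]
grip_width: 0.0193
t 10.83 th -10.08 r 0.0753  Ft(resist) 13.61 Fr -3.71 Fz 7.3 w 0.0193 z 0.1423 tauz 0.05
1.5 [ 0.03 -0.2  -0.02]
3 [ 0.11 -0.38 -0.03]
4.5 [ 0.18 -0.56 -0.03]
6 [ 0.24 -0.75 -0.04]
7.5 [ 0.3  -0.94 -0.04]
9 [ 0.35 -1.12 -0.04]
10.5 [ 0.4  -1.31 -0.05]
12 [ 0.45 -1.5  -0.05]
```

```bash
python3 -m pendant '[{"fingers":-1,"linear":[0.04,-0.2,0],"yaw":0},{"fingers":-1,"linear":[0.11,-0.38,0],"yaw":0},{"fingers":-1,"linear":[0.18,-0.56,0],"yaw":0},{"fingers":-1,"linear":[0.24,-0.75,0],"yaw":0},{"fingers":-1,"linear":[0.3,-0.94,0],"yaw":0}]'
python3 -c "
from h import *
rep([1.5,3,4.5,6,7.5,9,10.5,12],r=.0748)
"
```

```text
time_s: 11.25
eef_pos: [0.6474, 0.0397, 0.1423]
eef_rot: [3.094, 0.378, -0.045]
ft_force: [-4.1, -14.9, 6.5]
grip_width: 0.0193
t 11.25 th -5.98 r 0.0752  Ft(resist) 15.25 Fr -2.56 Fz 6.5 w 0.0193 z 0.1423 tauz 0.05
1.5 [ 0.03 -0.2  -0.02]
3 [ 0.09 -0.38 -0.03]
4.5 [ 0.14 -0.57 -0.04]
6 [ 0.19 -0.76 -0.04]
7.5 [ 0.23 -0.95 -0.05]
9 [ 0.27 -1.14 -0.05]
10.5 [ 0.31 -1.34 -0.06]
12 [ 0.34 -1.53 -0.06]
```

```bash
python3 -m pendant '[{"fingers":-1,"linear":[0.04,-0.2,0],"yaw":0},{"fingers":-1,"linear":[0.09,-0.38,0],"yaw":0},{"fingers":-1,"linear":[0.14,-0.57,0],"yaw":0},{"fingers":-1,"linear":[0.19,-0.76,0],"yaw":0},{"fingers":-1,"linear":[0.23,-0.95,0],"yaw":0}]'
python3 -c "
from h import *
rep([1.5,3,4.5,6,7.5,9,10.5,12],r=.0748)
"
```

```text
time_s: 11.67
eef_pos: [0.6477, 0.0448, 0.1423]
eef_rot: [3.09, 0.37, -0.046]
ft_force: [-3.3, -15.0, 5.7]
grip_width: 0.0196
t 11.67 th -2.03 r 0.0751  Ft(resist) 15.13 Fr -2.78 Fz 5.7 w 0.0196 z 0.1423 tauz 0.06
1.5 [ 0.02 -0.2  -0.03]
3 [ 0.06 -0.39 -0.03]
4.5 [ 0.1  -0.58 -0.04]
6 [ 0.14 -0.77 -0.04]
7.5 [ 0.17 -0.96 -0.05]
9 [ 0.2  -1.16 -0.06]
10.5 [ 0.22 -1.35 -0.06]
12 [ 0.23 -1.55 -0.07]
```

```bash
python3 -m pendant '[{"fingers":-1,"linear":[0.02,-0.2,0],"yaw":0},{"fingers":-1,"linear":[0.06,-0.39,0],"yaw":0},{"fingers":-1,"linear":[0.1,-0.58,0],"yaw":0},{"fingers":-1,"linear":[0.14,-0.77,0],"yaw":0},{"fingers":-1,"linear":[0.17,-0.96,0],"yaw":0}]'
python3 -c "
from h import *
rep([1.5,3,4.5,6,7.5,9,10.5,12],r=.0748)
"
```

```text
time_s: 12.08
eef_pos: [0.6476, 0.0502, 0.1423]
eef_rot: [3.086, 0.363, -0.047]
ft_force: [-1.0, -14.5, 6.0]
grip_width: 0.0192
t 12.08 th 2.06 r 0.0751  Ft(resist) 14.42 Fr -1.54 Fz 6.0 w 0.0192 z 0.1423 tauz 0.11
1.5 [ 0.01 -0.2  -0.03]
3 [ 0.04 -0.39 -0.03]
4.5 [ 0.06 -0.58 -0.04]
6 [ 0.08 -0.78 -0.05]
7.5 [ 0.1  -0.97 -0.05]
9 [ 0.11 -1.17 -0.06]
10.5 [ 0.12 -1.37 -0.07]
12 [ 0.12 -1.56 -0.07]
```

```bash
python3 -m pendant '[{"fingers":-1,"linear":[0.02,-0.2,0],"yaw":0},{"fingers":-1,"linear":[0.04,-0.39,0],"yaw":0},{"fingers":-1,"linear":[0.06,-0.58,0],"yaw":0},{"fingers":-1,"linear":[0.08,-0.78,0],"yaw":0},{"fingers":-1,"linear":[0.1,-0.97,0],"yaw":0}]'
python3 -c "
from h import *
rep([1.5,3,4.5,6,7.5,9,10.5,12],r=.0748)
"
```

```text
time_s: 12.5
eef_pos: [0.6472, 0.0558, 0.1423]
eef_rot: [3.083, 0.356, -0.047]
ft_force: [-0.7, -12.5, 5.8]
grip_width: 0.0194
t 12.50 th 6.34 r 0.0751  Ft(resist) 12.37 Fr -2.10 Fz 5.8 w 0.0194 z 0.1423 tauz 0.08
1.5 [-0.01 -0.2  -0.03]
3 [ 0.01 -0.39 -0.03]
4.5 [ 0.02 -0.59 -0.04]
6 [ 0.02 -0.78 -0.05]
7.5 [ 0.02 -0.98 -0.06]
9 [ 0.02 -1.17 -0.06]
10.5 [ 0.01 -1.37 -0.07]
12 [-0.01 -1.57 -0.07]
```

```bash
python3 -m pendant '[{"fingers":-1,"linear":[0.0,-0.2,0],"yaw":0},{"fingers":-1,"linear":[0.01,-0.39,0],"yaw":0},{"fingers":-1,"linear":[0.02,-0.59,0],"yaw":0},{"fingers":-1,"linear":[0.02,-0.78,0],"yaw":0},{"fingers":-1,"linear":[0.02,-0.98,0],"yaw":0}]'
python3 -c "
from h import *
rep([1.5,3,4.5,6,7.5,9,10.5,12],r=.0748)
"
```

```text
time_s: 12.92
eef_pos: [0.6462, 0.0619, 0.1423]
eef_rot: [3.08, 0.35, -0.045]
ft_force: [2.1, -11.2, 4.0]
grip_width: 0.0194
t 12.92 th 11.10 r 0.0750  Ft(resist) 11.40 Fr -0.09 Fz 4.0 w 0.0194 z 0.1423 tauz 0.07
1.5 [-0.02 -0.2  -0.03]
3 [-0.02 -0.39 -0.04]
4.5 [-0.03 -0.59 -0.04]
6 [-0.04 -0.78 -0.05]
7.5 [-0.06 -0.98 -0.06]
9 [-0.08 -1.17 -0.06]
10.5 [-0.1  -1.37 -0.07]
12 [-0.14 -1.56 -0.08]
```

```bash
python3 -m pendant '[{"fingers":-1,"linear":[-0.02,-0.2,0],"yaw":0},{"fingers":-1,"linear":[-0.02,-0.39,0],"yaw":0},{"fingers":-1,"linear":[-0.03,-0.59,0],"yaw":0},{"fingers":-1,"linear":[-0.04,-0.78,0],"yaw":0},{"fingers":-1,"linear":[-0.06,-0.98,0],"yaw":0}]'
python3 -c "
from h import *
rep([1.5,3,4.5,6,7.5,9,10.5,12],r=.0748)
"
```

```text
time_s: 13.33
eef_pos: [0.6445, 0.0689, 0.1423]
eef_rot: [3.078, 0.345, -0.043]
ft_force: [2.0, -8.9, 3.6]
grip_width: 0.0196
t 13.33 th 16.54 r 0.0750  Ft(resist) 9.07 Fr -0.65 Fz 3.6 w 0.0196 z 0.1423 tauz 0.10
1.5 [-0.04 -0.19 -0.03]
3 [-0.06 -0.39 -0.03]
4.5 [-0.08 -0.58 -0.04]
6 [-0.11 -0.77 -0.05]
7.5 [-0.15 -0.97 -0.05]
9 [-0.19 -1.16 -0.06]
10.5 [-0.24 -1.35 -0.07]
12 [-0.29 -1.54 -0.07]
```

```bash
python3 -m pendant '[{"fingers":-1,"linear":[-0.03,-0.19,0],"yaw":0},{"fingers":-1,"linear":[-0.05,-0.38,0],"yaw":0},{"fingers":-1,"linear":[-0.08,-0.58,0],"yaw":0},{"fingers":-1,"linear":[-0.11,-0.77,0],"yaw":0}]'
python3 -c "
from h import *
rep([1.5,3,4.5,6,7.5,9,10.5,12],r=.0748)
"
```

```text
time_s: 13.67
eef_pos: [0.6426, 0.0744, 0.1423]
eef_rot: [3.078, 0.342, -0.041]
ft_force: [2.5, -7.4, 3.1]
grip_width: 0.0197
t 13.67 th 21.03 r 0.0750  Ft(resist) 7.83 Fr -0.34 Fz 3.1 w 0.0197 z 0.1423 tauz 0.04
1.5 [-0.06 -0.19 -0.02]
3 [-0.09 -0.38 -0.03]
4.5 [-0.13 -0.57 -0.04]
6 [-0.18 -0.76 -0.04]
7.5 [-0.23 -0.95 -0.05]
9 [-0.29 -1.14 -0.06]
10.5 [-0.35 -1.33 -0.06]
12 [-0.41 -1.51 -0.07]
```

```bash
python3 -m pendant '[{"fingers":-1,"linear":[-0.05,-0.19,0],"yaw":0},{"fingers":-1,"linear":[-0.09,-0.38,0],"yaw":0},{"fingers":-1,"linear":[-0.13,-0.57,0],"yaw":0},{"fingers":-1,"linear":[-0.18,-0.76,0],"yaw":0}]'
python3 -c "
from h import *
rep([1.5,3,4.5,6,7.5,9,10.5,12],r=.0748)
"
```

```text
time_s: 14.0
eef_pos: [0.6399, 0.0806, 0.1423]
eef_rot: [3.078, 0.339, -0.04]
ft_force: [1.2, -3.9, 3.2]
grip_width: 0.0194
t 14.00 th 26.18 r 0.0750  Ft(resist) 4.03 Fr -0.67 Fz 3.2 w 0.0194 z 0.1423 tauz 0.08
1.5 [-0.07 -0.18 -0.02]
3 [-0.13 -0.37 -0.03]
4.5 [-0.18 -0.56 -0.04]
6 [-0.25 -0.74 -0.04]
7.5 [-0.32 -0.93 -0.05]
9 [-0.39 -1.11 -0.05]
10.5 [-0.47 -1.29 -0.06]
12 [-0.55 -1.47 -0.06]
```

```bash
python3 -m pendant '[{"fingers":-1,"linear":[-0.07,-0.18,0],"yaw":0},{"fingers":-1,"linear":[-0.07,-0.18,0],"yaw":0},{"fingers":-1,"linear":[-0.07,-0.18,0],"yaw":0},{"fingers":-1,"linear":[-0.07,-0.18,0],"yaw":0},{"fingers":-1,"linear":[-0.07,-0.18,0],"yaw":0},{"fingers":-1,"linear":[-0.07,-0.18,0],"yaw":0}]'
python3 -c "
from h import *
rep([1.5])
th=np.array([-24.85,-17.95,-14.51,-10.08,-5.98,-2.03,2.06,6.34,11.1,16.54,21.03,26.18]);F=np.array([6.44,10.56,12.46,13.61,15.25,15.13,14.42,12.37,11.4,9.07,7.83,4.03])
from scipy.interpolate import CubicSpline, PchipInterpolator
from scipy.optimize import least_squares
for nm,sh in (('lin',lambda x:np.interp(x,[-60,-41,-25,0,25,41],[0,0,1,0,-1,0])),('sm',PchipInterpolator([-60,-41,-25,0,25,41],[0,0,1,0,-1,0]))):
  r=min((least_squares(lambda p:p[1]+p[2]*sh(th-p[0])-F,[d,7,7.5]) for d in (15,20,25)),key=lambda r:r.cost);print(nm,r.x,r.cost,r.fun.round(1))
"
```

```text
time_s: 14.5
eef_pos: [0.639, 0.0824, 0.1423]
eef_rot: [3.078, 0.339, -0.039]
ft_force: [1.3, -2.4, 1.6]
grip_width: 0.0196
t 14.50 th 27.71 r 0.0750  Ft(resist) 2.76 Fr -0.01 Fz 1.6 w 0.0196 z 0.1423 tauz 0.05
1.5 [-0.04 -0.19 -0.02]
lin [19.57597149  7.64104855  8.97225737] 3.7598024226944267 [ 1.2 -1.  -0.9  0.4  1.1  0.3 -0.5  0.  -0.7 -0.3 -0.7  1.2]
sm [18.29672875  7.94574395  7.65249434] 3.802167079226562 [ 1.5 -1.  -0.5  1.1  0.3 -0.  -0.4  0.1 -0.8 -0.6 -0.8  1. ]
```

Compression has faded and reversed. The fit puts dead centre near 18–22°, and the wheel stands at 27.7°, which is about 6–9° past it. I'll release now.

```bash
python3 -m pendant '[{"fingers":-1,"linear":[0,0.0,0],"yaw":0},{"fingers":-1,"linear":[0,0,0],"yaw":0},{"fingers":-0.2,"linear":[0,0,0],"yaw":0},{"fingers":0,"linear":[0,0,0],"yaw":0},{"fingers":0,"linear":[0,0,0],"yaw":0},{"fingers":0,"linear":[0,0,0],"yaw":0},{"fingers":0,"linear":[0,0,0],"yaw":0},{"fingers":0,"linear":[0,0,0],"yaw":0}]'
python3 - <<'E'
from h import *
rep([])
d=get_image("wrist");cv2.imwrite("pics/w3.png",d["image"][:,:,::-1])
E
```

```text
time_s: 15.17
eef_pos: [0.6389, 0.0826, 0.1423]
eef_rot: [3.078, 0.34, -0.039]
ft_force: [-0.4, 0.4, -0.1]
grip_width: 0.0422
t 15.17 th 27.89 r 0.0750  Ft(resist) -0.51 Fr -0.18 Fz -0.1 w 0.0422 z 0.1423 tauz -0.01
```

View pics/w3.png

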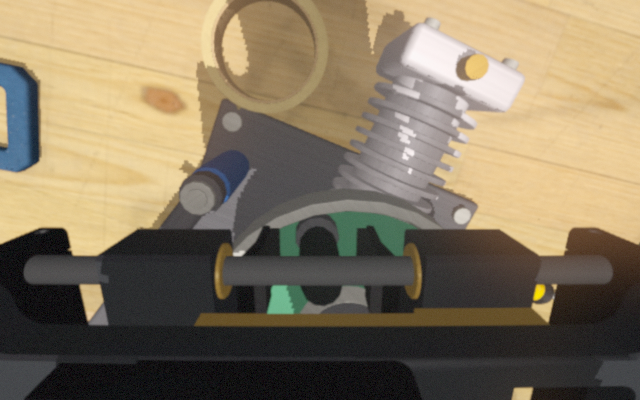

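The grip is released and centred at (318,265) with both fingers clear, and the angle is unchanged. I'll lift and check the wheel.

```bash
python3 -m pendant '[{"fingers":0,"linear":[0,0,-2],"yaw":0},{"fingers":0,"linear":[0,0,-5],"yaw":0},{"fingers":0,"linear":[0,0,-8],"yaw":0},{"fingers":0,"linear":[0,0,-8],"yaw":0},{"fingers":0,"linear":[0,0,-8],"yaw":0}]'
python3 - <<'E'
from h import *
rep([]);s=state();print(s["joint_positions"].round(2))
R=Ro.from_rotvec(s["eef_rot"]).as_matrix();print(R.round(3))
d=get_image("wrist");cv2.imwrite("pics/w4.png",d["image"][:,:,::-1])
print(to([.532,.264,.22]))
E
```

```text
time_s: 15.63
eef_pos: [0.6414, 0.0869, 0.2242]
eef_rot: [3.078, 0.34, -0.034]
ft_force: [0.1, 0.3, -1.0]
grip_width: 0.0433
t 15.63 th 29.77 r 0.0793  Ft(resist) -0.20 Fr 0.27 Fz -1.0 w 0.0433 z 0.2242 tauz 0.02
[ 0.22  0.48 -0.63  1.37  0.32  1.41 -1.76]
[[ 0.976  0.219 -0.017]
 [ 0.218 -0.975 -0.046]
 [-0.026  0.042 -0.999]]
[ -6.74 -19.7   -0.37]
```

View pics/w4.png

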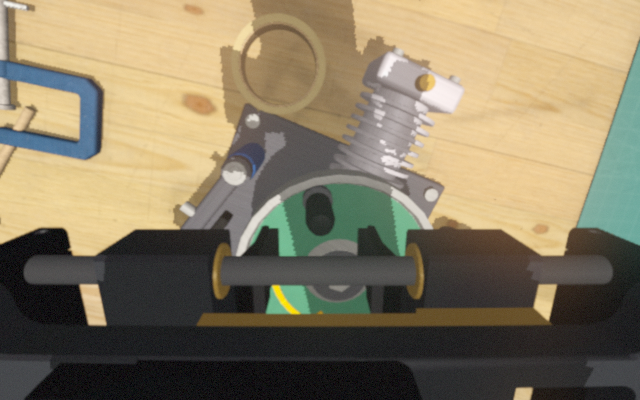

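The crank (318,210) stands clear of the fingers and the wheel is at rest. Next I'll close the fingers, turn the tool and move to the outer side of the brake handle.

```bash
python3 -m pendant '[{"fingers":-1,"linear":[-6.7,-19.7,-0.4],"yaw":0.12},{"fingers":-1,"linear":[-6.7,-19.7,-0.4],"yaw":0.24},{"fingers":-1,"linear":[-6.7,-19.7,-0.4],"yaw":0.36},{"fingers":-1,"linear":[-6.7,-19.7,-0.4],"yaw":0.47},{"fingers":-1,"linear":[-6.7,-19.7,-0.4],"yaw":0.47},{"fingers":-1,"linear":[-6.7,-19.7,-0.4],"yaw":0.47},{"fingers":-1,"linear":[-6.7,-19.7,-0.4],"yaw":0.47},{"fingers":-1,"linear":[-6.7,-19.7,-0.4],"yaw":0.47},{"fingers":-1,"linear":[-6.7,-19.7,-0.4],"yaw":0.47},{"fingers":-1,"linear":[-6.7,-19.7,-0.4],"yaw":0.47},{"fingers":-1,"linear":[-6.7,-19.7,-0.4],"yaw":0.47},{"fingers":-1,"linear":[-6.7,-19.7,-0.4],"yaw":0.47}]'
python3 - <<'E'
from h import *
rep([]);s=state();print(s["joint_positions"].round(2))
R=Ro.from_rotvec(s["eef_rot"]).as_matrix();print(R.round(3))
for n in("wrist","top","scene"):
    d=get_image(n);im=d["image"][:,:,::-1]
    if n=="top":im=cv2.resize(im[150:300,180:380],None,fx=4,fy=4)
    if n=="scene":im=cv2.resize(im[120:270,180:380],None,fx=4,fy=4)
    cv2.imwrite(f"pics/{n}5.png",im)
E
```

```text
time_s: 16.68
eef_pos: [0.5328, 0.2633, 0.2201]
eef_rot: [3.068, -0.388, -0.021]
ft_force: [-0.3, 0.3, -0.5]
grip_width: 0.0006
t 16.68 th 100.45 r 0.2194  Ft(resist) -0.26 Fr 0.40 Fz -0.5 w 0.0006 z 0.2201 tauz 0.05
[-0.05  0.38 -0.64  1.51  0.25  1.37 -2.54]
[[ 0.968 -0.248 -0.02 ]
 [-0.249 -0.967 -0.047]
 [-0.007  0.051 -0.999]]
```

View pics/wrist5.png

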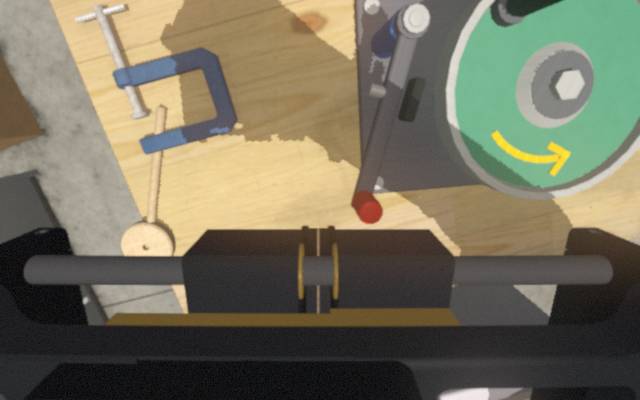

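View pics/top5.png

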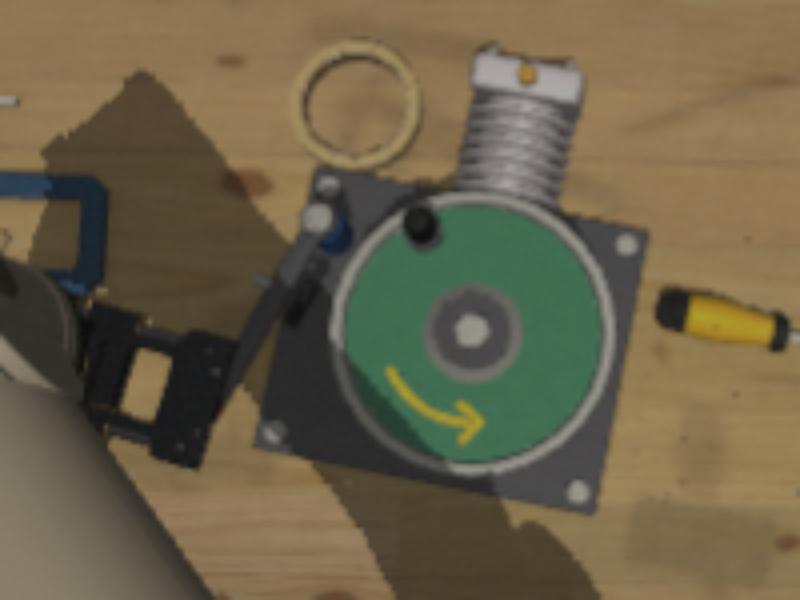

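View pics/scene5.png

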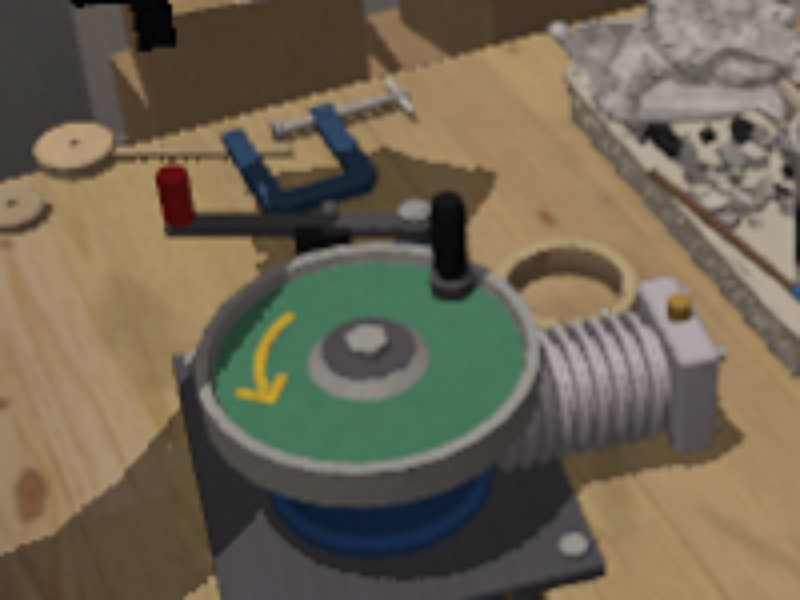

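Run:
```python
from h import *
s=state();w=get_image("wrist");T=get_image("top");S=get_image("scene")
print("red",wray(w,s,(370,213),.138),"shoe/pivot",wray(w,s,(414,20),.108))
c=ray(T,(180+420/4-.4,150+220/4-.4),.168)[0];n=ray(T,(180+472/4-.4,150+331/4-.4),.119)[0];print(c,n,np.degrees(np.arctan2(*(c-n)[1::-1])))
c=ray(S,(180+448/4-.4,120+200/4-.4),.166)[0];n=ray(S,(180+367/4-.4,120+338/4-.4),.119)[0];print(c,n,np.degrees(np.arctan2(*(c-n)[1::-1])))
print("down",to([.532,.264,.131]))
```

```text
red [[0.51787076 0.22391315 0.138     ]] shoe/pivot [[0.64579718 0.15666395 0.108     ]]
[0.6373162  0.08001732 0.168     ] [0.5709974  0.04742293 0.119     ] 26.173210271595348
[0.63583492 0.08136064 0.166     ] [0.56892506 0.04594752 0.119     ] 27.890752937469067
down [ 0.03 -0.44  8.92]
```

```bash
python3 -m pendant '[{"fingers":-1,"linear":[0.1,-0.5,4],"yaw":-0.1},{"fingers":-1,"linear":[0.1,-0.5,7],"yaw":-0.1},{"fingers":-1,"linear":[0.1,-0.5,8.9],"yaw":-0.1},{"fingers":-1,"linear":[0.1,-0.5,8.9],"yaw":-0.1},{"fingers":-1,"linear":[0.1,-0.5,8.9],"yaw":-0.1},{"fingers":-1,"linear":[0.1,-0.5,8.9],"yaw":-0.1}]'
python3 - <<'E'
from h import *
s=state();print(s["joint_positions"].round(2),s["eef_pos"],s["ft_force"])
R=Ro.from_rotvec(s["eef_rot"]).as_matrix();print(R.round(3))
d=get_image("wrist");cv2.imwrite("pics/w6.png",d["image"][:,:,::-1])
d=get_image("scene");cv2.imwrite("pics/s6.png",cv2.resize(d["image"][120:270,180:380,::-1],None,fx=4,fy=4))
for t in((.525,.245),(.518,.2265)):print(to([*t,.131]))
E
```

```text
time_s: 17.48
eef_pos: [0.5336, 0.2651, 0.1328]
eef_rot: [3.086, -0.232, -0.022]
ft_force: [0.2, 0.5, 0.3]
grip_width: 0.0007
[-0.06  0.45 -0.64  1.61  0.31  1.22 -2.48] [0.53355374 0.26513504 0.13280495] [0.15618135 0.45407084 0.30352199]
[[ 0.989 -0.149 -0.018]
 [-0.15  -0.988 -0.046]
 [-0.011  0.048 -0.999]]
[-0.56  2.11  0.31]
[-0.98  4.04  0.41]
```

View pics/w6.png

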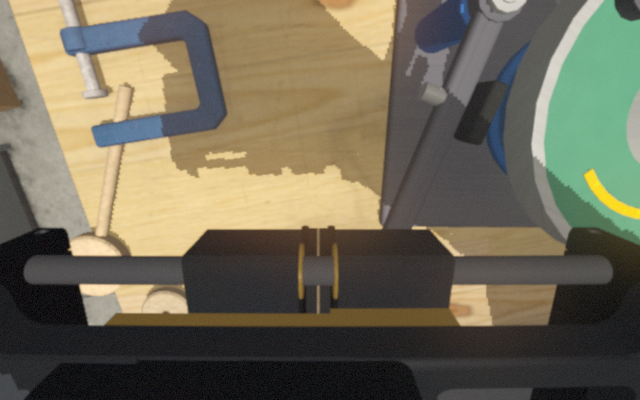

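View pics/s6.png

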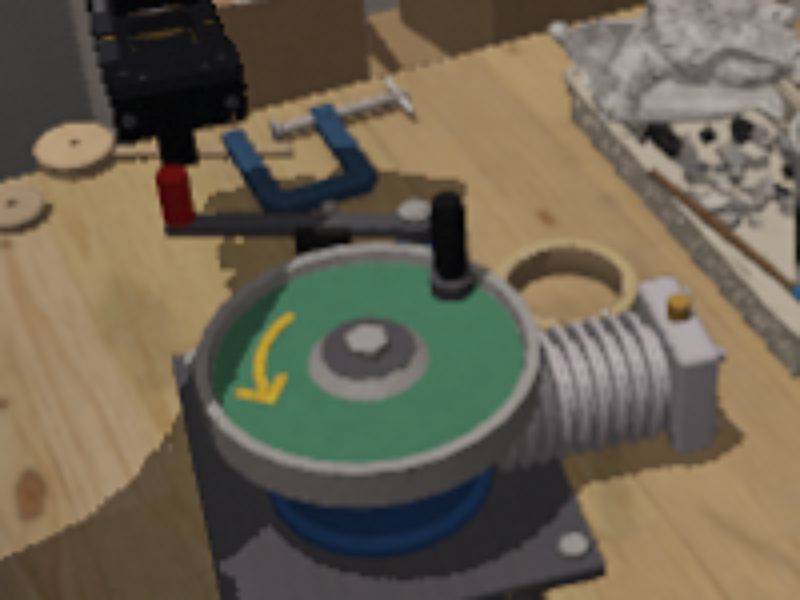

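```bash
python3 -m pendant '[{"fingers":-1,"linear":[-0.1,0.5,0.05],"yaw":0},{"fingers":-1,"linear":[-0.25,1,0.1],"yaw":0},{"fingers":-1,"linear":[-0.35,1.4,0.1],"yaw":0},{"fingers":-1,"linear":[-0.45,1.8,0.15],"yaw":0},{"fingers":-1,"linear":[-0.55,2.2,0.2],"yaw":0},{"fingers":-1,"linear":[-0.65,2.6,0.2],"yaw":0},{"fingers":-1,"linear":[-0.75,3.0,0.2],"yaw":0},{"fingers":-1,"linear":[-0.85,3.4,0.25],"yaw":0}]'
python3 - <<'E'
from h import *
s=state();print(s["joint_positions"].round(2),s["eef_pos"],s["ft_force"])
d=get_image("wrist");cv2.imwrite("pics/w7.png",d["image"][:,:,::-1])
d=get_image("scene");cv2.imwrite("pics/s7.png",cv2.resize(d["image"][120:270,180:380,::-1],None,fx=4,fy=4))
E
```

```text
time_s: 18.25
eef_pos: [0.5197, 0.2331, 0.1324]
eef_rot: [3.087, -0.231, -0.021]
ft_force: [-1.2, 3.7, 0.7]
grip_width: 0.0004
[ 0.    0.4  -0.64  1.69  0.28  1.19 -2.44] [0.51972179 0.23313496 0.13237275] [-1.23440012  3.67635643  0.73078938]
```

View pics/w7.png

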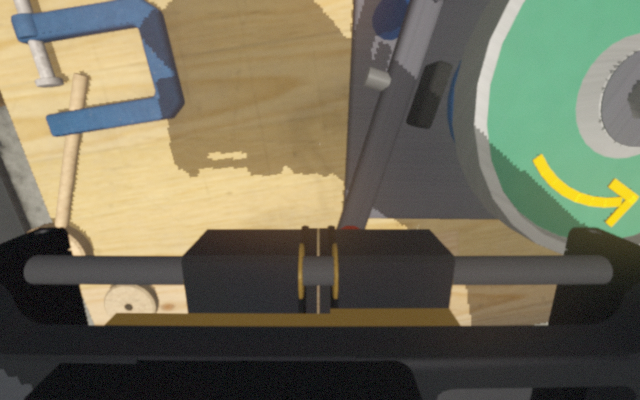

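View pics/s7.png

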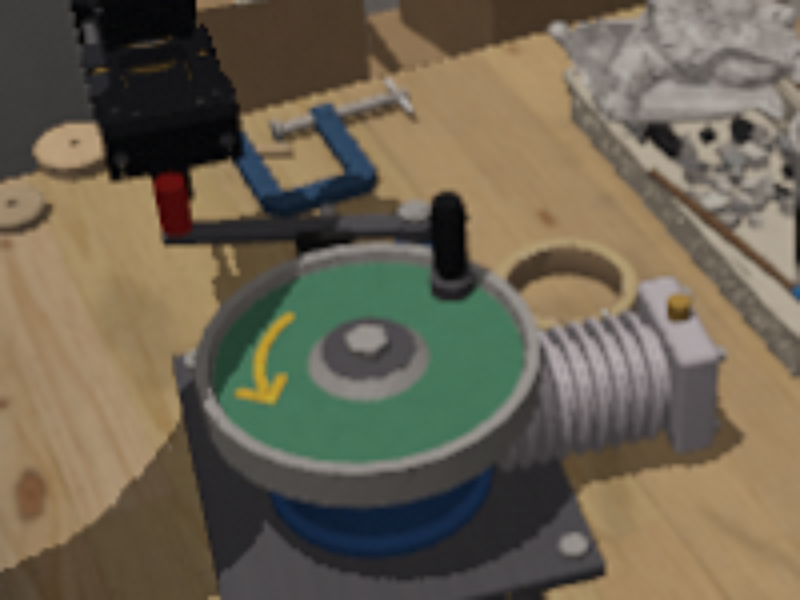

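Contact is made (about 3.7 N) and the red handle has moved inwards. I'll continue slowly.

```bash
python3 -m pendant '[{"fingers":-1,"linear":[-0.03,0.25,0],"yaw":0},{"fingers":-1,"linear":[-0.07,0.5,0.02],"yaw":0},{"fingers":-1,"linear":[-0.1,0.75,0.03],"yaw":0},{"fingers":-1,"linear":[-0.13,1.0,0.05],"yaw":0},{"fingers":-1,"linear":[-0.17,1.25,0.06],"yaw":0},{"fingers":-1,"linear":[-0.2,1.5,0.07],"yaw":0}]'
python3 - <<'E'
from h import *
s=state();print(s["joint_positions"].round(2),s["eef_pos"],s["ft_force"])
d=get_image("wrist");cv2.imwrite("pics/w8.png",d["image"][:,:,::-1])
d=get_image("scene");cv2.imwrite("pics/s8.png",cv2.resize(d["image"][120:270,180:380,::-1],None,fx=4,fy=4))
E
```

```text
time_s: 18.85
eef_pos: [0.5156, 0.2176, 0.1323]
eef_rot: [3.086, -0.232, -0.021]
ft_force: [-1.8, 2.7, -0.8]
grip_width: 0.0005
[ 0.03  0.37 -0.64  1.71  0.27  1.18 -2.41] [0.51556562 0.21761675 0.13233506] [-1.82730744  2.70215556 -0.83198689]
```

View pics/w8.png

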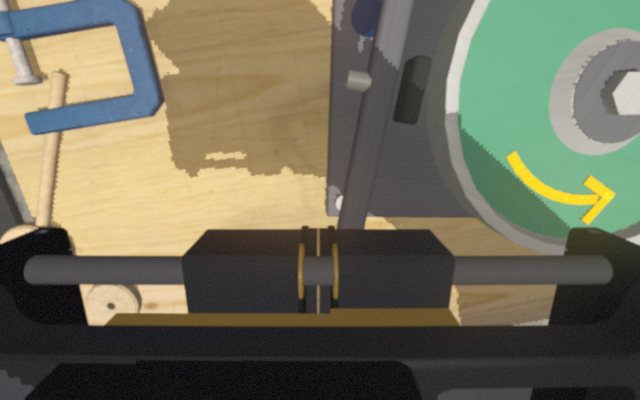

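View pics/s8.png

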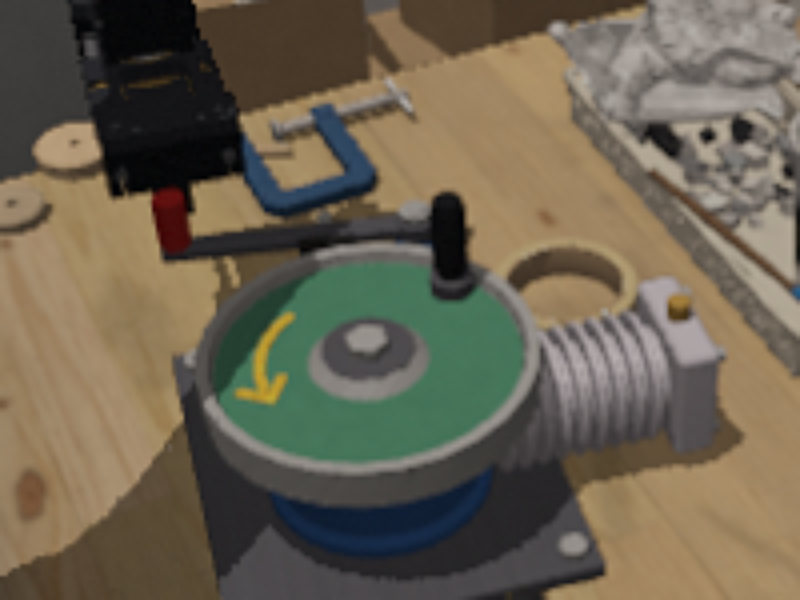

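The lever is moving freely (about 3 N) and the red handle is now at zoom (171,220) in the scene view. I'll work out the remaining travel.

Run:
```python
from h import *
s=state();d=get_image("wrist");S=get_image("scene")
a=wray(d,s,[(395,20),(354,222)],.103);v=a[1]-a[0];print("lever ang",np.degrees(np.arctan2(v[1],v[0])))
m=mask(S,(0,150,60),(6,255,255));m[:,:200]=0;m[:,250:]=0;ys,xs=np.nonzero(m);print(len(xs),xs.mean(),ys.mean(),ray(S,(xs.mean(),ys.mean()),.121))
```

```text
lever ang 162.08630659116446
103 222.58252427184465 174.28155339805826 [[0.50588725 0.19796699 0.121     ]]
```

```bash
python3 -m pendant '[{"fingers":-1,"linear":[-0.04,0.2,0],"yaw":0},{"fingers":-1,"linear":[-0.08,0.4,0.02],"yaw":0},{"fingers":-1,"linear":[-0.12,0.6,0.03],"yaw":0},{"fingers":-1,"linear":[-0.16,0.8,0.04],"yaw":0},{"fingers":-1,"linear":[-0.2,1.0,0.05],"yaw":0},{"fingers":-1,"linear":[-0.24,1.2,0.06],"yaw":0},{"fingers":-1,"linear":[-0.28,1.4,0.07],"yaw":0}]'
cat >> h.py <<'E'
def lev():
    s=state();d=get_image("wrist");S=get_image("scene");f=s["ft_force"]
    print(s["time_s"],s["eef_pos"].round(4),f.round(2),"push",round(float(-f[:2]@np.array([-.2,-.98])),2))
    m=mask(S,(0,150,60),(6,255,255));m[:,:200]=0;m[:,250:]=0;ys,xs=np.nonzero(m);p=ray(S,(xs.mean(),ys.mean()),.121)[0];v=p[:2]-[.645,.1545];print(len(xs),p,np.degrees(np.arctan2(v[1],v[0])))
    return d,S
E
python3 - <<'E'
from h import *
d,S=lev();cv2.imwrite("pics/w9.png",d["image"][:,:,::-1])
E
```

```text
time_s: 19.63
eef_pos: [0.5112, 0.2035, 0.1325]
eef_rot: [3.085, -0.233, -0.02]
ft_force: [1.9, 1.5, -0.8]
grip_width: 0.0006
19.6333 [0.5112 0.2035 0.1325] [ 1.91  1.48 -0.76] push 1.83
105 [0.50159466 0.18378467 0.121     ] 168.45836931495714
```

View pics/w9.png

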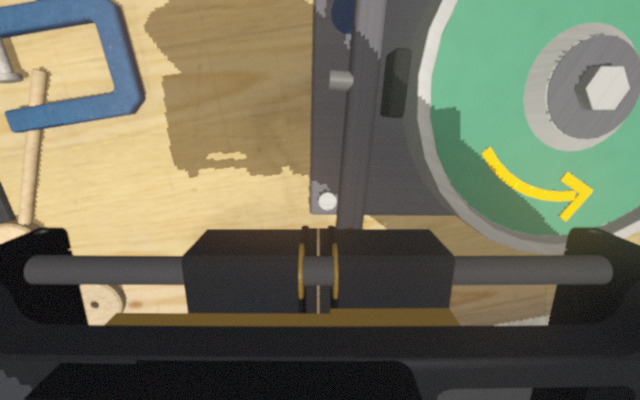

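The shoe (411,85) is close to the rim (about 425,85). From here I'll use small steps and read the force after each.

```bash
python3 -m pendant '[{"fingers":-1,"linear":[-0.01,0.1,0],"yaw":0},{"fingers":-1,"linear":[-0.02,0.2,0.01],"yaw":0},{"fingers":-1,"linear":[-0.03,0.3,0.01],"yaw":0},{"fingers":-1,"linear":[-0.03,0.4,0.02],"yaw":0}]'
python3 -c "
from h import *
lev()"
python3 -m pendant '[{"fingers":-1,"linear":[-0.01,0.1,0],"yaw":0},{"fingers":-1,"linear":[-0.02,0.2,0.01],"yaw":0},{"fingers":-1,"linear":[-0.02,0.3,0.01],"yaw":0}]'
python3 - <<'E'
from h import *
d,S=lev();cv2.imwrite("pics/w10.png",d["image"][:,:,::-1])
E
```

```text
time_s: 20.07
eef_pos: [0.5102, 0.1992, 0.1324]
eef_rot: [3.085, -0.234, -0.02]
ft_force: [0.3, 2.5, 0.2]
grip_width: 0.0003
20.0667 [0.5102 0.1992 0.1324] [0.34 2.53 0.24] push 2.54
98 [0.50138472 0.1807391  0.121     ] 169.6460266638743
time_s: 20.42
eef_pos: [0.5094, 0.1963, 0.1324]
eef_rot: [3.085, -0.234, -0.02]
ft_force: [0.8, 3.0, -1.1]
grip_width: 0.0004
20.4167 [0.5094 0.1963 0.1324] [ 0.82  3.02 -1.1 ] push 3.13
96 [0.5008371  0.17636268 0.121     ] 171.37665354533004
```

View pics/w10.png

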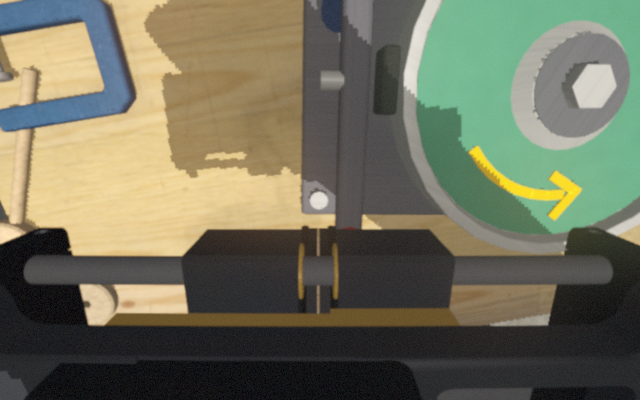

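```bash
python3 -m pendant '[{"fingers":-1,"linear":[0,0.1,0],"yaw":0},{"fingers":-1,"linear":[-0.01,0.2,0.01],"yaw":0},{"fingers":-1,"linear":[-0.01,0.2,0.01],"yaw":0}]'
python3 -c "
from h import *
lev()"
```

```text
time_s: 20.77
eef_pos: [0.509, 0.1945, 0.1325]
eef_rot: [3.085, -0.234, -0.02]
ft_force: [0.2, 4.7, -1.8]
grip_width: 0.0006
20.7667 [0.509  0.1945 0.1325] [ 0.17  4.73 -1.75] push 4.68
97 [0.50019683 0.17504825 0.121     ] 171.92338509854557
```

```bash
python3 -m pendant '[{"fingers":-1,"linear":[0,0.1,0],"yaw":0},{"fingers":-1,"linear":[-0.01,0.2,0.01],"yaw":0},{"fingers":-1,"linear":[-0.01,0.2,0.01],"yaw":0}]'
python3 -c "
from h import *
lev()"
```

```text
time_s: 21.12
eef_pos: [0.5086, 0.193, 0.1325]
eef_rot: [3.086, -0.233, -0.02]
ft_force: [0.9, 4.5, -2.2]
grip_width: 0.0005
21.1167 [0.5086 0.193  0.1325] [ 0.87  4.48 -2.17] push 4.57
99 [0.50008368 0.17399541 0.121     ] 172.3380711409165
```

```bash
python3 -m pendant '[{"fingers":-1,"linear":[0,0.1,0],"yaw":0},{"fingers":-1,"linear":[0,0.2,0.01],"yaw":0},{"fingers":-1,"linear":[0,0.2,0.01],"yaw":0}]'
python3 -c "
from h import *
lev()"
```

```text
time_s: 21.47
eef_pos: [0.5084, 0.1918, 0.1325]
eef_rot: [3.087, -0.233, -0.019]
ft_force: [2.1, 7.3, -3.1]
grip_width: 0.0003
21.4667 [0.5084 0.1918 0.1325] [ 2.07  7.33 -3.15] push 7.6
102 [0.49974011 0.17179437 0.121     ] 173.21043372422264
```

```bash
python3 -m pendant '[{"fingers":-1,"linear":[0,0.1,0],"yaw":0},{"fingers":-1,"linear":[0,0.15,0.01],"yaw":0},{"fingers":-1,"linear":[0,0.15,0.01],"yaw":0}]'
python3 - <<'E'
from h import *
d,S=lev();cv2.imwrite("pics/w11.png",d["image"][:,:,::-1])
E
```

```text
time_s: 21.82
eef_pos: [0.5083, 0.1914, 0.1326]
eef_rot: [3.089, -0.232, -0.018]
ft_force: [3.1, 7.5, -4.0]
grip_width: 0.0007
21.8167 [0.5083 0.1914 0.1326] [ 3.09  7.46 -4.03] push 7.93
108 [0.49973266 0.17128528 0.121     ] 173.40884455438547
```

View pics/w11.png

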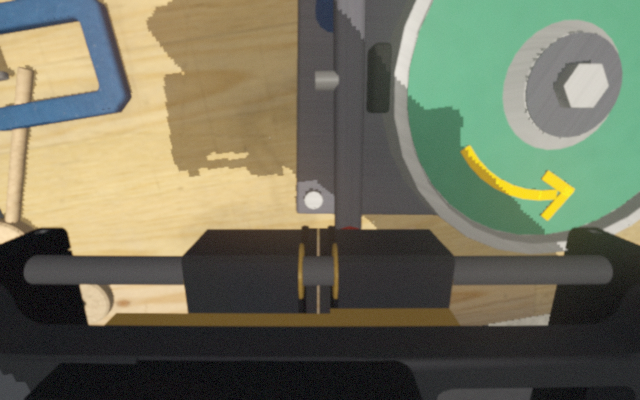

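Push is 7.9 N, less about 2 N of pivot friction, so the shoe carries roughly 15 N. I'll back off gently.

```bash
python3 -m pendant '[{"fingers":-1,"linear":[0,-0.1,0],"yaw":0},{"fingers":-1,"linear":[0,-0.2,0],"yaw":0},{"fingers":-1,"linear":[0,-0.3,0],"yaw":0},{"fingers":-1,"linear":[0,-0.5,0],"yaw":0},{"fingers":-1,"linear":[0,-0.8,0],"yaw":0},{"fingers":-1,"linear":[0,-1.5,0],"yaw":0},{"fingers":-1,"linear":[0,-3,0],"yaw":0},{"fingers":-1,"linear":[0,-4,0],"yaw":0},{"fingers":-1,"linear":[0,-4,-3],"yaw":0},{"fingers":-1,"linear":[0,-4,-6],"yaw":0},{"fingers":-1,"linear":[0,-4,-9],"yaw":0},{"fingers":-1,"linear":[0,-4,-9],"yaw":0},{"fingers":-1,"linear":[0,-4,-9],"yaw":0}]'
python3 - <<'E'
from h import *
d,S=lev();cv2.imwrite("pics/w12.png",d["image"][:,:,::-1])
cv2.imwrite("pics/s12.png",cv2.resize(S["image"][120:270,180:380,::-1],None,fx=4,fy=4))
T=get_image("top");cv2.imwrite("pics/t12.png",cv2.resize(T["image"][150:300,200:400,::-1],None,fx=4,fy=4))
E
```

```text
time_s: 23.0
eef_pos: [0.5163, 0.2359, 0.2223]
eef_rot: [3.09, -0.231, -0.014]
ft_force: [0.1, 0.6, -1.4]
grip_width: 0.0003
23.0 [0.5163 0.2359 0.2223] [ 0.09  0.55 -1.41] push 0.56
92 [0.49997188 0.17451312 0.121     ] 172.1431022740045
```

View pics/w12.png

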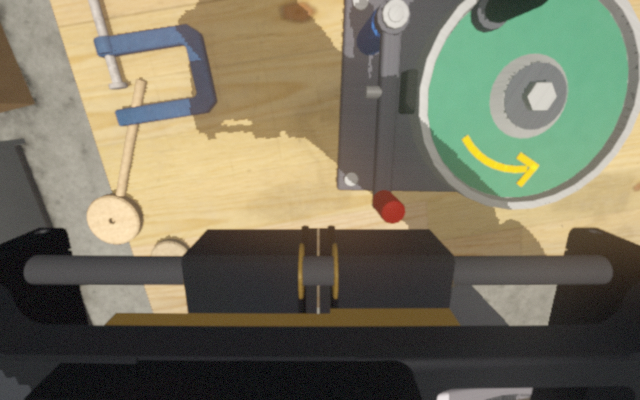

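View pics/s12.png

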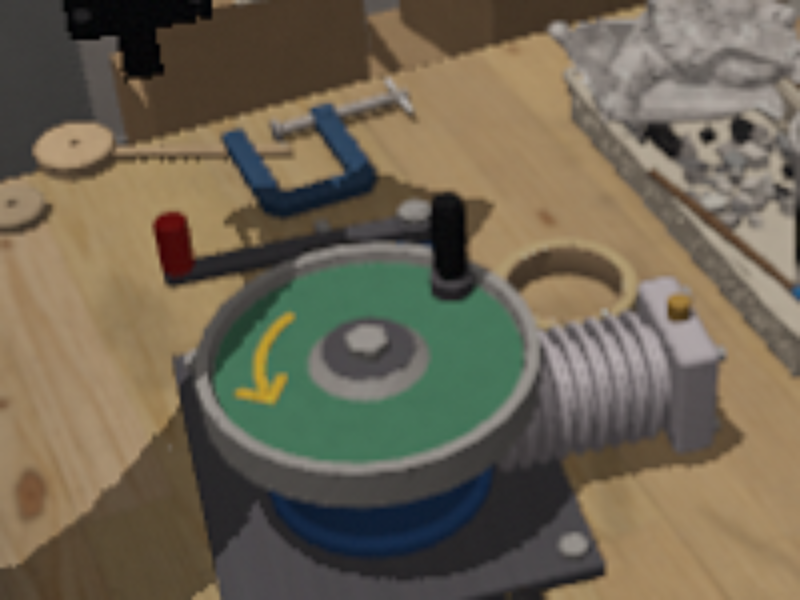

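View pics/t12.png

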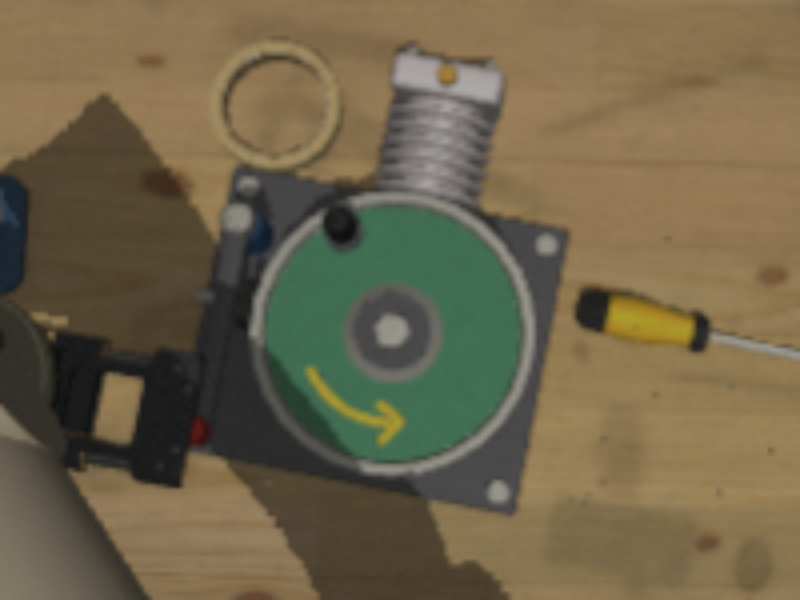

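```bash
python3 -m pendant '[{"fingers":-1,"linear":[0,-2,-3],"yaw":0},{"fingers":-1,"linear":[0,-4,-6],"yaw":0},{"fingers":-1,"linear":[0,-4,-6],"yaw":0},{"fingers":-1,"linear":[0,-4,-6],"yaw":0},{"fingers":-1,"linear":[0,-4,-6],"yaw":0},{"fingers":-1,"linear":[0,-4,-6],"yaw":0},{"fingers":-1,"linear":[0,-4,-6],"yaw":0},{"fingers":-1,"linear":[0,-4,-6],"yaw":0},{"fingers":-1,"linear":[0,-4,-6],"yaw":0},{"fingers":-1,"linear":[0,-4,-6],"yaw":0},{"fingers":-1,"linear":[0,-4,-6],"yaw":0},{"fingers":-1,"linear":[0,-4,-6],"yaw":0},{"fingers":-1,"linear":[0,-4,-6],"yaw":0},{"fingers":-1,"linear":[0,-4,-6],"yaw":0},{"fingers":-1,"linear":[0,-4,-6],"yaw":0},{"fingers":-1,"linear":[0,-4,-6],"yaw":0}]'
python3 - <<'E'
from h import *
d,S=lev();lev()
c=ray(S,(180+448/4-.4,120+200/4-.4),.166)[0]
T=get_image("top")
im=np.hstack([cv2.resize(T["image"][190:270,250:350,::-1],None,fx=4,fy=4)[:,:400],cv2.resize(S["image"][150:230,215:315,::-1],None,fx=4,fy=4)]);cv2.imwrite("pics/f.png",im)
E
```

```text
time_s: 24.48
eef_pos: [0.5221, 0.2768, 0.2776]
eef_rot: [3.088, -0.231, -0.021]
ft_force: [-0.3, 0.8, -0.2]
grip_width: 0.0001
24.4833 [0.5221 0.2768 0.2776] [-0.28  0.85 -0.23] push 0.78
96 [0.49990338 0.17425327 0.121     ] 172.24748615936335
24.5833 [0.5221 0.2768 0.2775] [ 0.5  -1.18 -0.61] push -1.05
98 [0.50007183 0.17393788 0.121     ] 172.3610329872436
```

View pics/f.png

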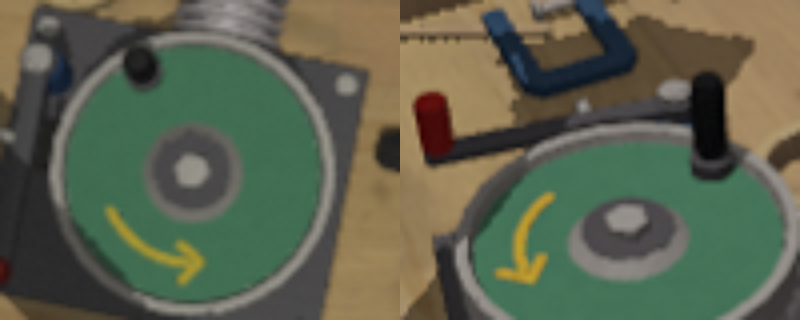

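The lever has stayed put (172.1–172.4° across three readings), the shoe is against the rim, the crank is where I left it and the arm is clear. Handing in.

```bash
python3 -c "
from plant import *
print(job_done())"
```

```text
the job is handed in; nothing more can be done
None
```

I turned the flywheel just past dead centre, let go of the crank and set the brake. The job is handed in at about 24.6 s of the 72 s, with no verdict reported.

**Turning and compression:** I gripped the crank and turned it anticlockwise about 151°. Resistance ran at about 7 N, peaked near 15 N, faded back through 7 N and fell to about 4 N.

**Where it stopped:** Fits of that force curve put dead centre at a crank angle of 18–20°, and the point where it faded back to 7 N gave about 22°. I stopped at 27.7°, which is about 6–9° past. The fits left errors of up to 1.5 N, so the exact angle is good only to a few degrees.

**Brake:** I pushed the handle until the force rose from about 2.5 N to 7.9 N, which I estimate as 15 N at the shoe. After I backed off, the handle sprang back slightly and stayed put (172.1–172.4° over three readings). I estimate 5–6 N left on the shoe. That is worked out from the handle position and the given stiffness, because the shoe force can't be read directly.

**Last checks:**
- **Wheel:** the two fixed cameras put the crank at 26° and 28° before braking, and the later pictures show it in the same place.
- **Bystanders:** the tape roll and screwdriver look undisturbed in the last full views, judged by eye only.
- **Arm:** it is clear of everything.

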